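Turn over the swing bracket on the alternator drive stand

ROBOT

A 7-joint arm with a two-finger parallel gripper is mounted at the origin on the work surface. World frame = base frame: x ahead of the robot, y to its left, z up, the work surface at z = 0. Lengths are in mm, angles in rad, forces in N, time in s.
With the tool pointing down it reaches from about 400 to 875 mm from the base axis. Payload 4.4 kg.
Tool frame: the origin (TCP) lies at the very end of the fingers, on their centre line; the grasp point (between the pads) lies 19 mm behind it; z points along the fingers, y is the direction in which the jaws open and shut (so a half turn about z gives the same grasp; the last joint's range is limited). The gripper opens to 85 mm and grips with 20 to 120 N. Pads are 22 mm wide; open, the fingers measure 114 mm over their backs; the gripper's body (76 mm by 85 mm) begins 54 mm behind the grasp point. The pads swing forward as they close: fully open they stand 13 mm farther back than shut.
Start: joints at [-0.066, 0.628, 0.038, 1.517, -0.027, 0.996, -0.02], TCP at [650.014, 0.027, 231.313] pointing down, gripper open.
Joint ranges: [-3.06, 3.06], [-0.37, 2.12], [-1.25, 1.32], [0.18, 2.47], [-1.1, 4.24], [0.23, 1.98], [-2.94, 2.94]. Speed limits (rad/s): [2.57, 2.57, 3.14, 3.14, 3.14, 3.14, 3.14].

INTERFACE

Orientations are given as [roll, pitch, yaw] about the fixed x, y, z axes, in that order (R = Rz(yaw) Ry(pitch) Rx(roll)).
In Python, from cell import read_state, get_image, calibration, finish_job gives the robot as it stands. The module is installed in compiled form; this text tells all that it offers.
- The arm moves only by the tool apply_moves, never from a script. Its argument "increments" is a list of rows, each an object of numbers: "tx", "ty", "tz": the shift along the world's x, y, z in m; "rx", "ry", "rz": the turn, a rotation vector about the world's x, y, z in units of 5 degrees (1.0 is 5 degrees); "claw": the finger opening in m, from 0 to 0.0854. In form: [{"tx": .., "ty": .., "tz": .., "rx": .., "ry": .., "rz": .., "claw": ..}, ...]. A call has 1 to 12 rows; each row is the pose to reach, as a shift and turn from the pose commanded when the call began; what a row does not reach only later rows make up. A row lasts 1/10 s, in which the tool goes at most 50 mm and 8.59 degrees, less where a joint would pass 70% of its speed; a pose out of reach is approached as far as the arm can. A call with a gripper value outside its range is refused whole. The fingers move at their own pace and stop on an object; the grip force is fixed at half the most. Time passes only in rows, so rows that repeat a pose let the fingers close. It gives the time, the measured TCP pose, the force and the opening at its end, in the units of the state.
- read_state(): the state, without advancing time (a new reading comes with each control period).
- get_image(name): name is "scene" or "side" or "wrist"; returns the picture (480x640x3 uint8, red, green, blue); there is no depth.
- calibration(name): a dict with "camera_matrix" (3x3 intrinsics, pixels), "origin" and "attitude" of the camera in the world. Camera axes: x right, y up, looking along -z (the intrinsics and any distortion apply to the point x, -y, -z); pixel columns grow to the right and rows downward; lengths in mm; the calibration is good to about 2 mm. A picture is of the moment at which its call begins: read the wrist's pose just before it. calibration takes no time and is no camera call; for the wrist camera it gives the pose at the moment of the call.
- finish_job(): hands the job in, once; it reports no verdict.
The state is a dict: "clock": time; "qpos": joint angles; "qd": joint speeds; "tau": joint torques, N m; "eef_pos": TCP position; "tool_rot": TCP orientation; "force": force on the tool from outside, world axes, zero at the start; "torque": the same for the moment, N m; "width": finger opening in mm.
Only numpy, scipy, OpenCV 4.12 (cv2) and the standard library are available. Lean on these libraries where they do the work, as an engineer would, in place of code of your own. Each camera call takes 0.05 s, during which the arm holds its last target. There are 200 camera calls.

TASK

First switch the drive off: tip the red-sleeved toggle on the switch box fully over to the box's front edge and leave the other toggles as they are. Then lift the blue swing bracket off its pivot pin, turn it over end for end, so that its mounting plate stands high instead of hanging low, and lower it back onto the pin until the barrel is fully home on the shoulder. Do not drop the bracket, and leave everything else on the bench where it lies.

Things in the scene. Friction and masses are not known exactly. Their poses are not given: they have to be found in the camera images.
- switchbox: Fixed light grey switch box, 170 (its x) x 230 (its y) x 70 mm to its flat panel; origin under its centre, on the mat. -x is its front edge (sockets), +x its rear edge, where a lamp hood rises 30 mm above the panel from x = 59 mm back. Five bat toggles, drawn in varying order, stand along y at x = -25 mm, y = -68, -34, 0, 34, 68 mm, pivots 4 mm above the panel.
- sw_red_tip (a point): Centre of the round tip of the one toggle with a red sleeve, the drive motor's switch; moves with the toggle. Every toggle: 30 mm from pivot to this point, sleeve 11 mm thick with a round end. The red one starts on, leaning to the box's rear (+x).
- sw_red (a joint): Angle of the red toggle: 0 = off, leaning 0.4 rad from upright to the box's front edge (-x of the box); 0.8 = on, leaning 0.4 rad to the rear. About 1.5 N at the tip moves it; it stays where it is left (friction, no snap), with hard stops at 0 and 0.8.
- sw_a_tip (a point): Black-sleeved toggle in the same row as the red one and built like it; this point is the centre of its round tip. Not to be moved.
- sw_b_tip (a point): Black-sleeved toggle in the same row as the red one and built like it; this point is the centre of its round tip. Not to be moved.
- sw_c_tip (a point): Black-sleeved toggle in the same row as the red one and built like it; this point is the centre of its round tip. Not to be moved.
- sw_d_tip (a point): Black-sleeved toggle in the same row as the red one and built like it; this point is the centre of its round tip. Not to be moved.
- post: Fixed pivot post: dark foot 120 x 120 x 14 mm (bolt heads to 21 mm), grey column narrowing from 68 to 44 mm diameter, 40 mm bronze washer whose top, 63 mm above the origin, is the shoulder; on it the upright steel pin, 14 mm diameter, 50 mm long, the last 10 mm a bullet nose narrowing to 5 mm. Origin: under the foot, on the pin's axis; z up.
- pin_tip (a point): Centre of the top of the pivot pin, 113 mm above the post's origin.
- bracket_web (a point): Loose blue swing bracket: a point in the middle of its web, at its balance point (best gripped here: far from it it sags in the fingers). Axes of all bracket points: x from barrel to plate, y square to the web, z along the bore (up at the start). The web is a flat bar 12 mm thick (y), 40 mm high (z), from the barrel to the plate. Bore axis 100 mm towards -x. 0.38 to 0.52 kg. On the pin, fully home, this point is 85 mm above the post's origin, either way up.
- bracket_bore (a point): Centre of the bracket's barrel: on the bore's axis, half-way along it, level with the middle of the web. Barrel 32 mm outside diameter, 44 mm long, 15.5 mm bore right through. The bracket swings freely about the 14 mm pin and, through that play, sags by about 0.06 rad, plate end down.
- bracket_plate (a point): Centre of the bracket's bare aluminium mounting plate, 10 (x) x 70 (y) x 90 mm (z), 165 mm from the bore's axis (65 mm from the web point) and 20 mm to the -z side of the barrel's middle: it hangs low at the start and stands high once turned over. The bracket stands steadily on the plate's flat outer face, web upright, web point then 70 mm above the mat.
- mat: Fixed green rubber mat, 560 x 1140 mm, 3 mm thick: its top, on which everything stands, is at z = 3 mm. The part nearest the robot, between switch box and post, is free for setting things down, about x = 0.40 to 0.50 m, y = -0.08 to 0.02 m in the robot frame (printed paper lies flat there).
- multimeter: Bystander, loose: hand-held multimeter in a red holster, 185 x 90 x 38 mm, lying flat. Origin: centre of its underside.
- rear_cover: Bystander, loose: round black plastic alternator rear cover, 120 mm diameter, 40 mm high. Origin: centre of its underside.
- rotor: Bystander, loose: claw-pole rotor with copper winding lying in a wooden cradle, about 170 x 95 x 118 mm. Origin: centre of its underside.
- brush_holder: Bystander, loose: small black brush holder with regulator, 75 x 42 x 24 mm. Origin: centre of its underside.
- screwdriver: Bystander, loose: screwdriver with an orange handle, 190 mm long, lying flat. Origin: centre of its underside.
- wrench: Bystander, loose: steel open-ended wrench, 170 mm long, lying flat. Origin: centre of its underside.
- bearing: Bystander, loose: loose steel bearing ring, 40 mm diameter, 13 mm high. Origin: centre of its underside.

How it is judged:
By the outcome, as a careful person would: the job done as asked, in the order asked, and still so for the second after the job is handed in, with the robot touching nothing.
It also fails if it takes over 72 s, if anything falls off the work surface, if the arm or the gripper's body presses on something with over 40 N, if the wrist force passes 120 N, or if a joint passes its speed limit or range.

## Working session

There is one attempt and no reset: what is moved stays moved. The work goes in short steps, Python scripts to look and compute and a tool call to move; the robot and the scene stay as the last step left them, time stands still between calls to the robot, and variables do not carry over. Pictures are saved under pics/ and viewed, about 8 in all and at most 12, crops included, and the job is handed in when it is done.

Besides the shell and the picture viewer there is one more tool, called after "Call:" as name([rows], argument=value, ...), one row to a line, values as JSON. apply_moves: Moves the arm, as the interface text tells. Its arguments: {"type":"object","properties":{"increments":{"type":"array"}},"required":["increments"]}

```bash
mkdir -p pics; cat > h.py <<'E'
import numpy as np, cv2, json
from cell import read_state, get_image, calibration, finish_job
from scipy.spatial.transform import Rotation as R
def att(c):
    a=np.array(c["attitude"],float)
    if a.shape==(3,3): return a
    return R.from_euler('xyz',a).as_matrix() if a.size==3 else R.from_quat(a).as_matrix()
def ray(c,u,v):
    K=np.array(c["camera_matrix"]); d=np.linalg.inv(K)@[u,v,1]
    return np.array(c["origin"],float), att(c)@np.array([d[0],-d[1],-d[2]])
def onz(c,u,v,z):
    o,d=ray(c,u,v); return o+d*(z-o[2])/d[2]
def proj(c,p):
    q=att(c).T@(np.array(p,float)-np.array(c["origin"])); K=np.array(c["camera_matrix"])
    w=K@[q[0],-q[1],-q[2]]; return w[:2]/w[2]
def tri(c1,p1,c2,p2):
    o1,d1=ray(c1,*p1);o2,d2=ray(c2,*p2)
    s=np.linalg.lstsq(np.c_[d1,-d2],o2-o1,rcond=None)[0]
    a=o1+d1*s[0];b=o2+d2*s[1]; return (a+b)/2,np.linalg.norm(a-b)
def save(n,im): cv2.imwrite(n,cv2.cvtColor(im,cv2.COLOR_RGB2BGR))
def load(n): return cv2.cvtColor(cv2.imread(n),cv2.COLOR_BGR2RGB)
E
python3 - <<'E'
from h import *
print(read_state())
for n in("scene","side","wrist"):
    c=calibration(n); print(n,c); im=get_image(n); save(f"pics/{n}0.png",im)
    json.dump({k:np.array(v).tolist() for k,v in c.items() if k in("camera_matrix","origin","attitude")},open(f"pics/{n}0.json","w"))
E
```

```text
{'clock': 0.0, 'qpos': array([-0.06585076,  0.62934073,  0.03841782,  1.51836737, -0.02699707,
        0.99627825, -0.01998771]), 'qd': array([-0.00036612,  0.00190413,  0.00060795,  0.00114862,  0.00063522,
        0.00100002,  0.00031073]), 'tau': array([-1.11932164e-03, -5.63405585e+01,  1.22606792e+00, -1.93450052e+01,
        1.09587883e-02,  1.05136272e-02, -8.84369996e-06]), 'eef_pos': array([6.49382262e+02, 7.53652431e-02, 2.30392335e+02]), 'tool_rot': array([-3.13971623e+00,  1.26304589e-05,  1.57088052e+00]), 'force': array([ 0.32017754, -0.32952015, -0.1509549 ]), 'torque': array([ 0.00762498, -0.01540748, -0.05148987]), 'width': 85.20446259243266}
scene {'camera_matrix': array([[534.15934941,   0.        , 323.90661481],
       [  0.        , 534.15934941, 241.09395697],
       [  0.        ,   0.        ,   1.        ]]), 'origin': array([ 997.83195092, -561.88684927, 1300.40207061]), 'attitude': array([0.52495254, 0.01271806, 0.67336952])}
side {'camera_matrix': array([[443.62793705,   0.        , 314.02058778],
       [  0.        , 443.62793705, 243.91163595],
       [  0.        ,   0.        ,   1.        ]]), 'origin': array([340.45611079, 667.62535919, 857.77934226]), 'attitude': array([ 0.7781822 , -0.01199055, -2.80443527])}
wrist {'camera_matrix': array([[409.20585112,   0.        , 318.30945161],
       [  0.        , 409.20585112, 242.13830961],
       [  0.        ,   0.        ,   1.        ]]), 'origin': array([649.31115561,  68.54105205, 373.09406265]), 'attitude': array([-0.2709088 ,  0.00097459,  0.00065921])}
```

View pics/scene0.png

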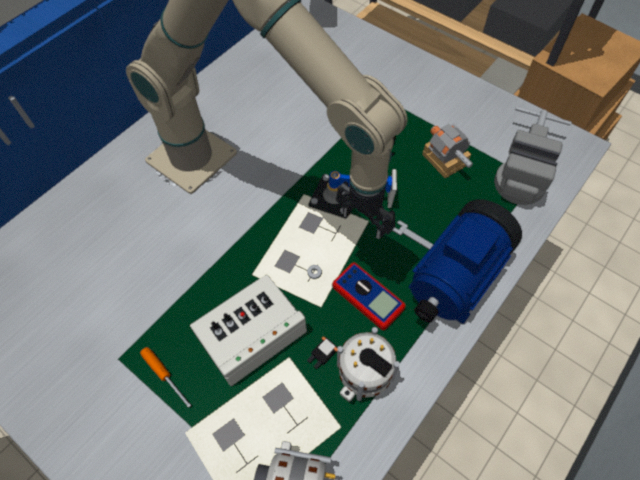

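View pics/side0.png

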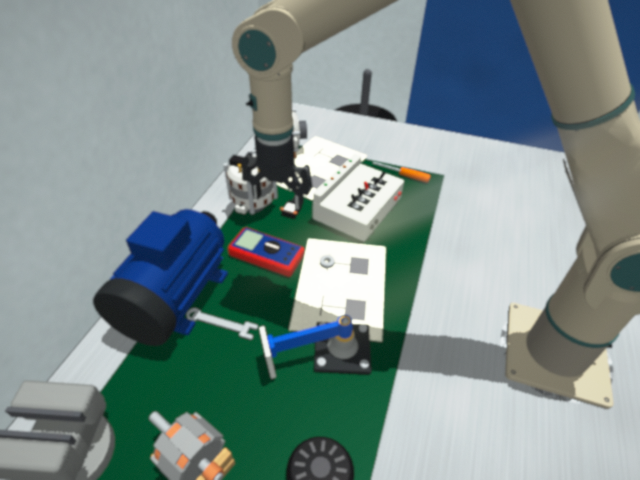

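The scene view shows the box at about (248,328) with the red toggle third, near (241,314). The side view shows the post pin at about (345,320), the web running to the plate at about (267,352), and the box at about (360,195). Next I'll zoom in on both.

```bash
python3 - <<'E'
from h import *
s=load("pics/scene0.png");d=load("pics/side0.png")
A=cv2.resize(s[270:390,185:315],None,fx=4,fy=4,interpolation=cv2.INTER_CUBIC)[:, :]
B=cv2.resize(d[300:385,245:380],None,fx=4,fy=4,interpolation=cv2.INTER_CUBIC)
C=cv2.resize(d[155:245,305:415],None,fx=4,fy=4,interpolation=cv2.INTER_CUBIC)
# fit in 800x600: A at 3x (390x360), B 3x(405x255), C 3x
A=cv2.resize(A,(390,360));B=cv2.resize(B,(405,255));C=cv2.resize(C,(330,270))
o=np.zeros((600,800,3),np.uint8);o[:360,:390]=A;o[:255,392:797]=B;o[260:530,392:722]=C
save("pics/crop0.png",o)
for n,im,(x0,x1,y0,y1) in(("scene",s,(185,315,270,390)),("side",d,(305,415,155,245))):
    h=cv2.cvtColor(im,cv2.COLOR_RGB2HSV)
    m=((h[...,0]<10)|(h[...,0]>170))&(h[...,1]>130)&(h[...,2]>70)
    mm=np.zeros_like(m);mm[y0:y1,x0:x1]=m[y0:y1,x0:x1]
    k,l,st,ce=cv2.connectedComponentsWithStats(mm.astype(np.uint8))
    for i in range(1,k):
        if st[i,4]>3: print(n,st[i],ce[i])
E
```

```text
scene [241 311   4   5  15] [242.26666667 313.33333333]
side [365 183   4   6  16] [366.25 185.25]
```

View pics/crop0.png

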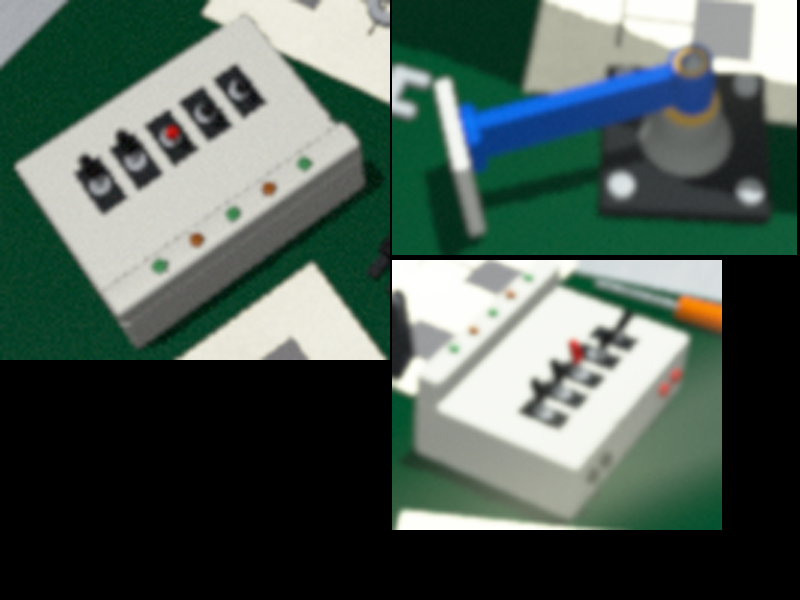

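The crops show the box's front corners at about scene (190.3,325.3) and (267.3,274.7). The y− toggles lean front; red and the y+ ones lean rear. The bore top is at side (344.3,320.7), with the plate at the left end.

```bash
python3 - <<'E'
from h import *
cs=json.load(open("pics/scene0.json"));cd=json.load(open("pics/side0.json"))
print("red",tri(cs,(242.3,313.3),cd,(366.2,185.2)))
sc=lambda x,y:(185+x/3,270+y/3)
sd=lambda x,y:(245+(x-392)/3,300+y/3)
s2=lambda x,y:(305+(x-392)/3,155+(y-260)/3)
f=[onz(cs,*sc(16,166),73),onz(cs,*sc(247,14),73)]
print("front corners scene",f, np.linalg.norm(f[0]-f[1]))
g=[onz(cd,*s2(577,472),73),onz(cd,*s2(690,338),73)]
print("front corners side",g,np.linalg.norm(g[0]-g[1]))
print("pin", onz(cd,*sd(690,62),111))
foot=[onz(cd,*sd(600,213),17),onz(cd,*sd(768,218),17),onz(cd,*sd(768,75),17)]
print("foot",foot,(foot[0]+foot[2])/2,np.linalg.norm(foot[0]-foot[1]))
print("plate top mid",onz(cd,*sd(443,82),3+85-20+45-8), "plate bottom",onz(cd,*sd(477,235),3+85-20-45-8))
E
```

```text
red (array([ 520.57603224, -306.95324566,   97.45382852]), np.float64(2.8696880572880916))
front corners scene [array([ 434.04688166, -403.20082699,   73.        ]), array([ 490.20784653, -183.41668535,   73.        ])] 226.84603345150293
front corners side [array([ 481.09890219, -174.95605719,   73.        ]), array([ 426.11294992, -396.75721985,   73.        ])] 228.5152307952342
pin [445.86707384 154.60786389 111.        ]
foot [array([481.99102682, 231.42594321,  17.        ]), array([371.44280343, 195.87829624,  17.        ]), array([400.45430349,  81.39213749,  17.        ])] [441.22266515 156.40904035  17.        ] 116.12297318316001
plate top mid [597.76699579 221.90846307 105.        ] plate bottom [556.09431056 274.28669257  15.        ]
```

Call:
apply_moves([
  {"tx": -0.085, "ty": -0.316, "tz": 0.0, "rz": -2.86, "claw": 0},
  {"tx": -0.085, "ty": -0.316, "tz": 0.0, "rz": -2.86, "claw": 0},
  {"tx": -0.085, "ty": -0.316, "tz": 0.0, "rz": -2.86, "claw": 0},
  {"tx": -0.085, "ty": -0.316, "tz": 0.0, "rz": -2.86, "claw": 0},
  {"tx": -0.085, "ty": -0.316, "tz": 0.0, "rz": -2.86, "claw": 0},
  {"tx": -0.085, "ty": -0.316, "tz": 0.0, "rz": -2.86, "claw": 0},
  {"tx": -0.085, "ty": -0.316, "tz": 0.0, "rz": -2.86, "claw": 0},
  {"tx": -0.085, "ty": -0.316, "tz": 0.0, "rz": -2.86, "claw": 0},
  {"tx": -0.085, "ty": -0.316, "tz": 0.0, "rz": -2.86, "claw": 0},
  {"tx": -0.085, "ty": -0.316, "tz": 0.0, "rz": -2.86, "claw": 0},
])

```text
$.increments[0]: bad value
```

```bash
cat > shot.py <<'E'
import sys
from h import *
def shot(n,tag):
    c=calibration(n); im=get_image(n); save(f"pics/{n}{tag}.png",im)
    json.dump({k:np.array(v).tolist() for k,v in c.items() if k in("camera_matrix","origin","attitude")},open(f"pics/{n}{tag}.json","w"))
if __name__=="__main__":
    s=read_state(); print(s["clock"],s["eef_pos"],s["tool_rot"],s["qpos"].round(3),s["force"].round(1),s["width"])
    for a in sys.argv[2:]: shot(a,sys.argv[1])
E
python3 shot.py 1 wrist side scene
```

```text
0.15 [6.49545223e+02 2.32047215e-02 2.30598230e+02] [-3.14015402e+00  3.34089460e-05  1.57078779e+00] [-0.066  0.629  0.038  1.518 -0.027  0.996 -0.02 ] [0.4 0.5 0.2] 85.36269758589586
```

View pics/wrist1.png

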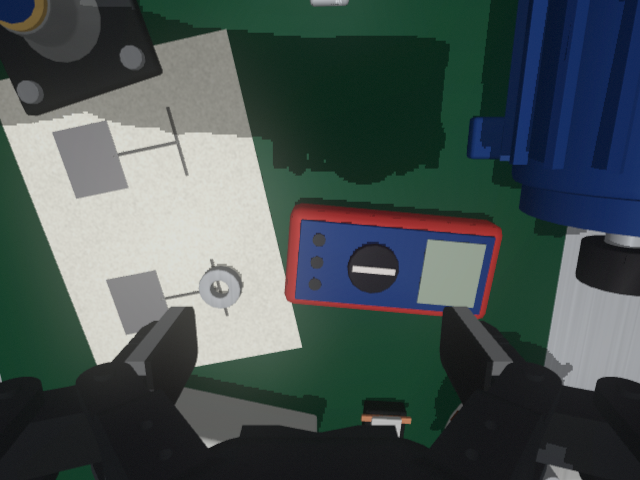

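The first call was refused, so the arm hasn't moved. This wrist view is from the start pose: post foot top left (about (75,45)), bearing at (220,288), multimeter at (393,262). I'll retry with all keys filled in.

Call:
apply_moves([
  {"tx": -0.085, "ty": -0.316, "tz": 0.0, "rx": 0.0, "ry": 0.0, "rz": -2.86, "claw": 0.002},
  {"tx": -0.085, "ty": -0.316, "tz": 0.0, "rx": 0.0, "ry": 0.0, "rz": -2.86, "claw": 0.002},
  {"tx": -0.085, "ty": -0.316, "tz": 0.0, "rx": 0.0, "ry": 0.0, "rz": -2.86, "claw": 0.002},
  {"tx": -0.085, "ty": -0.316, "tz": 0.0, "rx": 0.0, "ry": 0.0, "rz": -2.86, "claw": 0.002},
  {"tx": -0.085, "ty": -0.316, "tz": 0.0, "rx": 0.0, "ry": 0.0, "rz": -2.86, "claw": 0.002},
  {"tx": -0.085, "ty": -0.316, "tz": 0.0, "rx": 0.0, "ry": 0.0, "rz": -2.86, "claw": 0.002},
  {"tx": -0.085, "ty": -0.316, "tz": 0.0, "rx": 0.0, "ry": 0.0, "rz": -2.86, "claw": 0.002},
  {"tx": -0.085, "ty": -0.316, "tz": 0.0, "rx": 0.0, "ry": 0.0, "rz": -2.86, "claw": 0.002},
  {"tx": -0.085, "ty": -0.316, "tz": 0.0, "rx": 0.0, "ry": 0.0, "rz": -2.86, "claw": 0.002},
  {"tx": -0.085, "ty": -0.316, "tz": 0.0, "rx": 0.0, "ry": 0.0, "rz": -2.86, "claw": 0.002},
])

```text
clock: 1.3
eef_pos: [565.8, -314.0, 231.2]
tool_rot: [-3.142, -0.002, 1.323]
force: [0.1, 0.7, 0.5]
width: 1.9
```

```bash
python3 shot.py 2 wrist side scene; python3 - <<'E'
from h import *
c=json.load(open("pics/wrist2.json")); im=load("pics/wrist2.png"); h=cv2.cvtColor(im,cv2.COLOR_RGB2HSV)
m=(((h[...,0]<8)|(h[...,0]>172))&(h[...,1]>140)&(h[...,2]>80)).astype(np.uint8)
k,l,st,ce=cv2.connectedComponentsWithStats(m)
for i in range(1,k):
    if st[i,4]>20: print(st[i],ce[i],onz(c,*ce[i],104))
c=json.load(open("pics/wrist1.json"))
print("bearing",onz(c,220,288,10))
d=load("pics/side2.png")[285:400,225:385]; w=cv2.resize(im,(480,360))
o=np.zeros((600,800,3),np.uint8); o[:480,:640]=im
d2=cv2.resize(d,(400,288)); o=np.zeros((600,800,3),np.uint8);o[:360,:480]=w;o[300:588,400:]=d2;o[:360,:480]=w; 
o=np.zeros((600,800,3),np.uint8);o[:300,:400]=cv2.resize(im,(400,300));o[:345,400:800]=cv2.resize(load("pics/scene2.png")[100:330,250:517],(400,345));o[310:598,:400]=d2
save("pics/c2.png",o)
E
```

```text
1.3 [ 565.80462802 -314.04049569  231.1845636 ] [-3.14152965e+00 -1.55357611e-03  1.32342483e+00] [ 0.404  0.626  0.102  1.527 -0.073  0.992  0.28 ] [0.1 0.7 0.5] 1.8763694416327135
[250 234  14  13 131] [256.84732824 240.18320611] [ 523.58554279 -308.42369992  104.        ]
bearing [555.71171251 -77.67960881  10.        ]
```

View pics/c2.png

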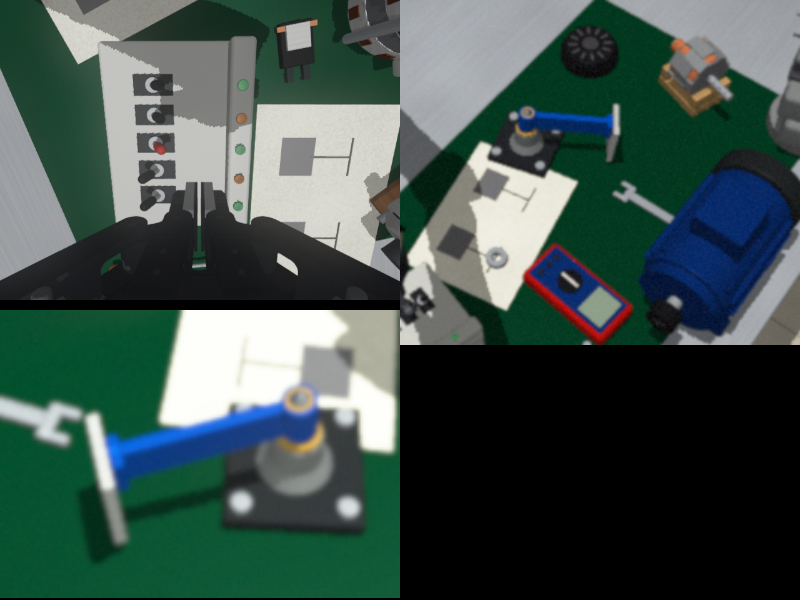

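The wrist view puts the red tip at (524,−308), between one row pair leaning rear and one leaning front. The scene view shows the whole bracket, with the bore top near (528,112) in the composite. I'll descend behind the red toggle.

Call:
apply_moves([
  {"tx": -0.008, "ty": -0.003, "tz": -0.05, "rx": 0.0, "ry": 0.0, "rz": 0.0, "claw": 0.002},
  {"tx": -0.008, "ty": -0.003, "tz": -0.1, "rx": 0.0, "ry": 0.0, "rz": 0.0, "claw": 0.002},
  {"tx": -0.008, "ty": -0.003, "tz": -0.133, "rx": 0.0, "ry": 0.0, "rz": 0.0, "claw": 0.002},
  {"tx": -0.008, "ty": -0.003, "tz": -0.133, "rx": 0.0, "ry": 0.0, "rz": 0.0, "claw": 0.002},
  {"tx": -0.008, "ty": -0.003, "tz": -0.133, "rx": 0.0, "ry": 0.0, "rz": 0.0, "claw": 0.002},
])

```text
clock: 1.95
eef_pos: [557.7, -318.5, 98.8]
tool_rot: [3.142, -0.0, 1.322]
force: [-0.4, -0.1, -0.4]
width: 2.1
```

```bash
python3 shot.py 3 wrist; python3 - <<'E'
from h import *
c=json.load(open("pics/wrist3.json")); im=load("pics/wrist3.png"); h=cv2.cvtColor(im,cv2.COLOR_RGB2HSV)
m=(((h[...,0]<8)|(h[...,0]>172))&(h[...,1]>140)&(h[...,2]>80)).astype(np.uint8)
k,l,st,ce=cv2.connectedComponentsWithStats(m)
for i in range(1,k):
    if st[i,4]>20: print(st[i],ce[i],onz(c,*ce[i],103))
# scene bracket measure: blue web ends
c=json.load(open("pics/scene2.json")); c2=json.load(open("pics/side2.json"))
S=lambda x,y:(250+(x-400)*267/400,100+y*230/345)
D=lambda x,y:(225+x*160/400,285+(y-310)*115/288)
print(onz(c,*S(527,111),112), onz(c2,*D(299,400),112), tri(c,S(527,111),c2,D(299,400)))
print("platetop",tri(c,S(617,104),c2,D(93,415)))
print("platebot",tri(c,S(612,160),c2,D(121,544)))
E
```

```text
1.95 [ 557.69780538 -318.49064816   98.75679429] [ 3.14150488e+00 -1.54748536e-04  1.32227543e+00] [ 0.426  0.775  0.083  1.653 -0.089  0.717  0.304] [-0.4 -0.1 -0.4] 2.0691578033429425
[209 301  29  31 625] [223.1664 317.7392] [ 523.46130303 -308.82369215  103.        ]
[446.41217612 153.3949057  112.        ] [445.03189088 155.74167863 112.        ] (array([445.40763542, 154.5009071 , 110.09576943]), np.float64(0.24977576427530052))
platetop (array([582.07838245, 245.2230893 , 147.16100768]), np.float64(2.9267230432650213))
platebot (array([577.71755736, 251.28473006, -42.56681894]), np.float64(16.04898103974535))
```

Call:
apply_moves([
  {"tx": -0.008, "ty": 0.002, "tz": 0.0, "rx": 0.0, "ry": 0.0, "rz": 0.0, "claw": 0.002},
  {"tx": -0.014, "ty": 0.0036, "tz": 0.0, "rx": 0.0, "ry": 0.0, "rz": 0.0, "claw": 0.002},
  {"tx": -0.02, "ty": 0.0051, "tz": 0.0, "rx": 0.0, "ry": 0.0, "rz": 0.0, "claw": 0.002},
  {"tx": -0.026, "ty": 0.0066, "tz": 0.0, "rx": 0.0, "ry": 0.0, "rz": 0.0, "claw": 0.002},
  {"tx": -0.032, "ty": 0.0082, "tz": 0.0, "rx": 0.0, "ry": 0.0, "rz": 0.0, "claw": 0.002},
  {"tx": -0.034, "ty": 0.0087, "tz": 0.0, "rx": 0.0, "ry": 0.0, "rz": 0.0, "claw": 0.002},
  {"tx": -0.034, "ty": 0.0087, "tz": 0.0, "rx": 0.0, "ry": 0.0, "rz": 0.0, "claw": 0.002},
])

```text
clock: 2.7
eef_pos: [522.8, -310.5, 99.2]
tool_rot: [3.141, 0.0, 1.321]
force: [-0.2, -0.7, 1.9]
width: 2.0
```

```bash
cat > red.py <<'E'
import sys
from shot import *
shot("wrist",sys.argv[1]); s=read_state(); print(s["eef_pos"],s["force"])
c=json.load(open(f"pics/wrist{sys.argv[1]}.json")); im=load(f"pics/wrist{sys.argv[1]}.png"); h=cv2.cvtColor(im,cv2.COLOR_RGB2HSV)
m=(((h[...,0]<8)|(h[...,0]>172))&(h[...,1]>140)&(h[...,2]>80)).astype(np.uint8)
k,l,st,ce=cv2.connectedComponentsWithStats(m)
for i in range(1,k):
    if st[i,4]>20: print(st[i],ce[i],onz(c,*ce[i],103))
E
python3 red.py 4
```

```text
[ 522.87793953 -310.4200803    98.77124383] [ 0.52402664 -0.15446385  1.6257822 ]
[257 287  39  44 741] [274.90283401 307.02024291] [ 508.19224797 -301.53294466  103.        ]
```

Call:
apply_moves([
  {"tx": -0.004, "ty": 0.001, "tz": 0.0, "rx": 0.0, "ry": 0.0, "rz": 0.0, "claw": 0.002},
  {"tx": -0.006, "ty": 0.0015, "tz": 0.0, "rx": 0.0, "ry": 0.0, "rz": 0.0, "claw": 0.002},
  {"tx": -0.008, "ty": 0.002, "tz": 0.0, "rx": 0.0, "ry": 0.0, "rz": 0.0, "claw": 0.002},
  {"tx": -0.008, "ty": 0.002, "tz": 0.0, "rx": 0.0, "ry": 0.0, "rz": 0.0, "claw": 0.002},
])

```text
clock: 3.15
eef_pos: [519.1, -309.3, 99.0]
tool_rot: [3.133, 0.001, 1.322]
force: [8.2, -2.3, -0.2]
width: 2.0
```

```bash
python3 red.py 5
```

```text
[ 519.11817284 -309.38200769   98.99629168] [ 8.42126148 -1.81650776 -0.86657087]
[260 287  38  43 562] [277.82562278 306.00177936] [ 505.70393793 -300.1567123   103.        ]
```

The arm stalled at 8 N, so the toggle is at its stop. I'll back off, rise and check.

Call:
apply_moves([
  {"tx": 0.02, "ty": -0.005, "tz": 0.0, "rx": 0.0, "ry": 0.0, "rz": 0.0, "claw": 0.002},
  {"tx": 0.02, "ty": -0.005, "tz": 0.04, "rx": 0.0, "ry": 0.0, "rz": 0.0, "claw": 0.002},
  {"tx": 0.02, "ty": -0.005, "tz": 0.09, "rx": 0.0, "ry": 0.0, "rz": 0.0, "claw": 0.002},
  {"tx": 0.02, "ty": -0.005, "tz": 0.14, "rx": 0.0, "ry": 0.0, "rz": 0.0, "claw": 0.002},
  {"tx": 0.02, "ty": -0.005, "tz": 0.14, "rx": 0.0, "ry": 0.0, "rz": 0.0, "claw": 0.04},
  {"tx": 0.02, "ty": -0.005, "tz": 0.14, "rx": 0.0, "ry": 0.0, "rz": 0.0, "claw": 0.06},
])

```text
clock: 3.8
eef_pos: [534.6, -313.2, 238.8]
tool_rot: [3.141, 0.0, 1.321]
force: [0.2, 0.8, -1.0]
width: 30.2
```

```bash
python3 red.py 6; python3 -c "
from shot import *
shot('side','6')
im=load('pics/wrist6.png')
o=np.zeros((600,800,3),np.uint8);o[:480,:640]=im
o[380:600,520:800]=cv2.resize(load('pics/side6.png')[160:230,340:430],(280,220))
save('pics/c6.png',o)"
```

```text
[ 533.74782748 -312.67874805  237.30662518] [ 0.16919768  1.21195435 -0.97279382]
[263 222  14  12 130] [269.66153846 227.49230769] [ 501.73992749 -303.08429947  103.        ]
```

View pics/c6.png

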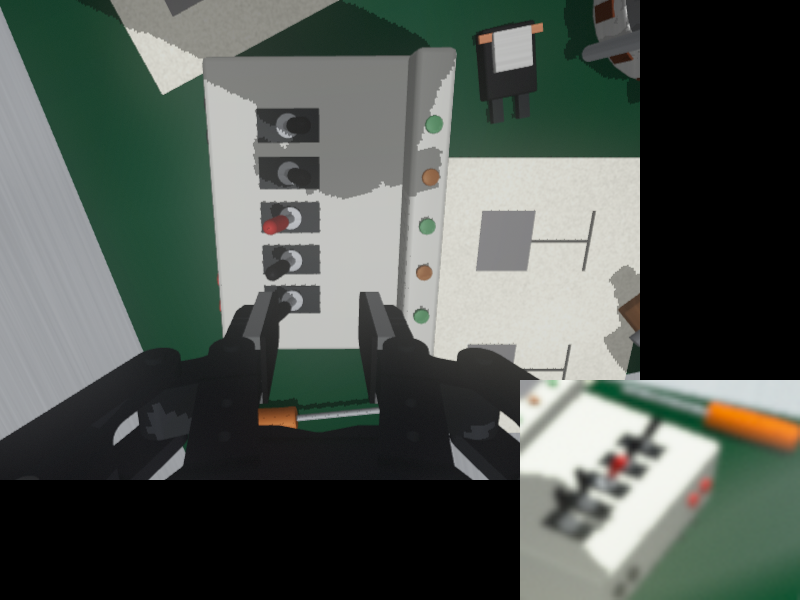

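The red tip is at (501.7,−303.1), against about (501,−303) expected at the stop. In the picture it leans front, parallel to the two front-leaning neighbours, and the other toggles are unchanged. Next I go above the bracket.

Call:
apply_moves([
  {"tx": 0.0, "ty": 0.5, "tz": 0.02, "rx": 0.0, "ry": 0.0, "rz": 25.0, "claw": 0.06},
  {"tx": 0.0, "ty": 0.5, "tz": 0.02, "rx": 0.0, "ry": 0.0, "rz": 25.0, "claw": 0.06},
  {"tx": 0.0, "ty": 0.5, "tz": 0.02, "rx": 0.0, "ry": 0.0, "rz": 25.0, "claw": 0.06},
  {"tx": 0.0, "ty": 0.5, "tz": 0.02, "rx": 0.0, "ry": 0.0, "rz": 25.0, "claw": 0.06},
  {"tx": 0.0, "ty": 0.5, "tz": 0.02, "rx": 0.0, "ry": 0.0, "rz": 25.0, "claw": 0.06},
  {"tx": 0.0, "ty": 0.5, "tz": 0.02, "rx": 0.0, "ry": 0.0, "rz": 25.0, "claw": 0.06},
  {"tx": 0.0, "ty": 0.5, "tz": 0.02, "rx": 0.0, "ry": 0.0, "rz": 25.0, "claw": 0.06},
  {"tx": 0.0, "ty": 0.5, "tz": 0.02, "rx": 0.0, "ry": 0.0, "rz": 25.0, "claw": 0.06},
  {"tx": 0.0, "ty": 0.5, "tz": 0.02, "rx": 0.0, "ry": 0.0, "rz": 25.0, "claw": 0.06},
  {"tx": 0.0, "ty": 0.5, "tz": 0.02, "rx": 0.0, "ry": 0.0, "rz": 25.0, "claw": 0.06},
  {"tx": 0.0, "ty": 0.5, "tz": 0.02, "rx": 0.0, "ry": 0.0, "rz": 25.0, "claw": 0.06},
  {"tx": 0.0, "ty": 0.5, "tz": 0.02, "rx": 0.0, "ry": 0.0, "rz": 25.0, "claw": 0.06},
])

```text
clock: 5.1
eef_pos: [533.0, 188.9, 256.1]
tool_rot: [-3.141, -0.005, 3.132]
force: [-0.0, -1.3, 0.3]
width: 60.2
```

```bash
python3 shot.py 7 wrist
```

```text
5.1 [533.04004623 188.94771578 256.11716486] [-3.14118087 -0.00456574  3.13245943] [-0.112  0.507 -0.421  1.715  0.24   0.975  0.939] [-0.  -1.3  0.3] 60.21635856747485
```

```bash
cat > fk.py <<'E'
import numpy as np
from scipy.spatial.transform import Rotation as R
def fk(q,p,s5,s7,off):
    d1,d3,d5,d7,a3,a5=p
    z=lambda a:R.from_euler('z',a); y=lambda a:R.from_euler('y',a)
    r=z(-q[0])*y(q[1]); x=np.array([0,0,d1])+r.apply([0,0,d3])
    r=r*z(-q[2]); x=x+r.apply([a3,0,0]); r=r*y(q[3]); x=x+r.apply([a5,0,d5])
    r=r*z(s5*q[4])*y(q[5]); x=x+r.apply([0,0,d7]); r=r*z(s7*q[6]+off); return x,r
E
python3 - <<'E'
from h import *; from fk import *
from scipy.optimize import least_squares
Q=[[-0.066,.629,.038,1.518,-.027,.996,-.02],[.404,.626,.102,1.527,-.073,.992,.28],[.426,.775,.083,1.653,-.089,.717,.304],[-.112,.507,-.421,1.715,.24,.975,.939]]
X=[[649.5,0,230.6],[565.8,-314,231.2],[557.7,-318.5,98.8],[533,189,256.1]]
E=[[-3.1402,0,1.5708],[-3.1415,-.0016,1.3234],[3.1415,0,1.3223],[-3.1412,-.0046,3.1325]]
for s5 in(1,-1):
  for s7 in(1,-1):
    def f(v):
        o=[]
        for q,x,e in zip(Q,X,E):
            a,r=fk(q,v[:6],s5,s7,v[6]); o+=list(a-x)+list(300*(R.from_euler('xyz',e)*r.inv()).as_rotvec())
        return np.r_[o,.01*(v[:4]-[340,560,383,350]),.1*v[4:6]]
    b=min((least_squares(f,[340,560,383,350,0,0,o]) for o in(0,1.57,3.1,-1.57)),key=lambda b:b.cost); print(s5,s7,b.cost,b.x.round(2))
c=json.load(open("pics/wrist7.json")); im=load("pics/wrist7.png"); h=cv2.cvtColor(im,cv2.COLOR_RGB2HSV)
m=((h[...,0]>100)&(h[...,0]<125)&(h[...,1]>130)&(h[...,2]>60)).astype(np.uint8)
k,l,st,ce=cv2.connectedComponentsWithStats(m)
for i in range(1,k):
    if st[i,4]>200: print(st[i],ce[i],onz(c,*ce[i],108))
print("pin px",proj(c,[445.4,154.5,110]))
save("pics/c7.png",im)
E
```

```text
1 1 134067.12874370278 [-36.1  587.25 379.61  -3.56  -8.85  13.54   0.82]
1 -1 14395.467835920452 [-36.1  587.25 379.61  -3.56  -8.85  13.54   1.56]
-1 1 89471.3193597405 [-150.36  590.16  379.27 -113.96  -10.84   13.43    0.82]
-1 -1 1513.0540706665179 [-150.36  590.16  379.27 -113.96  -10.84   13.43    1.57]
[ 241   76  163  209 4649] [330.89954829 192.42933964] [508.53268117 198.86695086 108.        ]
[  42  310   78   70 3226] [ 79.49039058 337.94916305] [621.90207149   0.72588637 108.        ]
pin px [264.57008192  99.31636535]
```

View pics/wrist7.png

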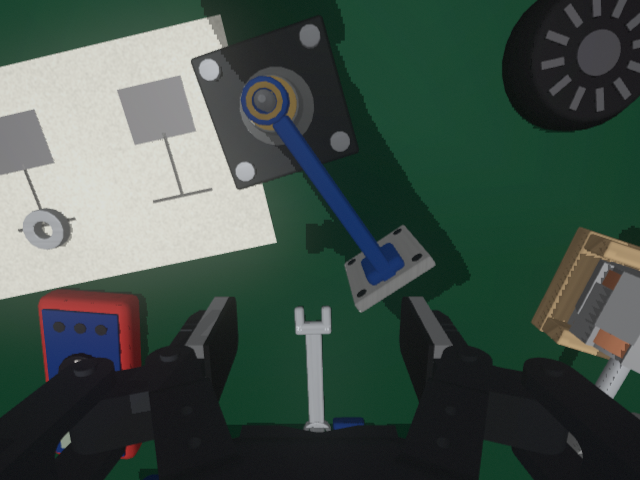

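The wrist view shows the pin nose at (265,99), just where predicted (264.6,99.3). The web runs from (284,126) to about (372,243), with the plate at about (390,268) and a wrench below at (313,360), which must not be touched.

```bash
python3 - <<'E'
from h import *; from fk import *
import fk as F
from scipy.optimize import least_squares
c=json.load(open("pics/wrist7.json"))
a=onz(c,284,126,107);b=onz(c,368,238,103);print(a,b,np.degrees(np.arctan2(*(b-a)[1::-1])))
p=onz(c,265,99,116);print(p,np.degrees(np.arctan2(*(b-p)[1::-1])),np.linalg.norm((b-p)[:2]))
Q=[[-0.066,.629,.038,1.518,-.027,.996,-.02],[.404,.626,.102,1.527,-.073,.992,.28],[.426,.775,.083,1.653,-.089,.717,.304],[-.112,.507,-.421,1.715,.24,.975,.939]]
X=[[649.5,0,230.6],[565.8,-314,231.2],[557.7,-318.5,98.8],[533,189,256.1]]
E=[[-3.1402,0,1.5708],[-3.1415,-.0016,1.3234],[3.1415,0,1.3223],[-3.1412,-.0046,3.1325]]
import itertools
for s in itertools.product((1,-1),repeat=4):
    def f(v):
        o=[]
        for q,x,e in zip(Q,X,E):
            q=np.array(q)*[s[0],1,s[1],1,1,1,1]
            a,r=fk(q,v[:6],s[2],s[3],v[6]); o+=list(a-x)+list(300*(R.from_euler('xyz',e)*r.inv()).as_rotvec())
        return np.r_[o,.01*(v[:4]-[340,560,383,350]),.1*v[4:6]]
    b=min((least_squares(f,[340,560,383,350,0,0,o]) for o in(0,1.57,3.1,-1.57)),key=lambda b:b.cost)
    if b.cost<4000: print(s,b.cost,b.x.round(2),f(b.x)[:24].round(1))
E
```

```text
[462.63655486 166.71778302 107.        ] [543.72477702 226.7571897  103.        ] 36.51701715453392
[445.62157801 155.53008718 116.        ] 35.981248278490554 121.23340211347512
(1, 1, -1, -1) 1513.0540706665179 [-150.36  590.16  379.27 -113.96  -10.84   13.43    1.57] [-0.9 28.8 -1.2 -0.1  0.1 -0.1 12.3 25.9 -1.6  0.1  0.2 -0.1 14.7 25.4
 -0.6 -0.1  0.1  0.1 -9.6 19.   3.5 -0.   0.1  0.2]
```

```bash
cat >> h.py <<'E'
def tool(az,tilt):
    """az: heading (deg) towards which tool z leans by tilt (deg) from straight down; camera side (tool x) = up/back. jaws y at az+90"""
    a=np.radians(az);u=np.array([np.cos(a),np.sin(a),0]);t=np.radians(tilt)
    z=np.sin(t)*u-np.cos(t)*np.array([0,0,1]); y=np.array([-np.sin(a),np.cos(a),0]); return np.c_[np.cross(y,z),y,z]
def go(p,M):
    s=read_state(); r=R.from_matrix(M)*R.from_euler('xyz',s["tool_rot"]).inv()
    print("shift m",((np.array(p)-s["eef_pos"])/1000).round(4),"rot/5deg",(np.degrees(r.as_rotvec())/5).round(2),"deg",np.degrees(r.magnitude()).round(1))
E
python3 - <<'E'
from h import *
M=tool(36.2,30); print(M.round(2)); go([486,184,185],M)
E
```

```text
[[-0.7  -0.59  0.4 ]
 [-0.51  0.81  0.3 ]
 [-0.5   0.   -0.87]]
shift m [-0.0474 -0.0034 -0.0709] rot/5deg [ 1.91 -5.85  7.14] deg 47.1
```

Call:
apply_moves([
  {"tx": -0.047, "ty": -0.003, "tz": 0.0, "rx": 1.91, "ry": -5.85, "rz": 7.14, "claw": 0.06},
  {"tx": -0.047, "ty": -0.003, "tz": -0.03, "rx": 1.91, "ry": -5.85, "rz": 7.14, "claw": 0.06},
  {"tx": -0.047, "ty": -0.003, "tz": -0.071, "rx": 1.91, "ry": -5.85, "rz": 7.14, "claw": 0.06},
  {"tx": -0.047, "ty": -0.003, "tz": -0.071, "rx": 1.91, "ry": -5.85, "rz": 7.14, "claw": 0.06},
  {"tx": -0.047, "ty": -0.003, "tz": -0.071, "rx": 1.91, "ry": -5.85, "rz": 7.14, "claw": 0.06},
  {"tx": -0.047, "ty": -0.003, "tz": -0.071, "rx": 1.91, "ry": -5.85, "rz": 7.14, "claw": 0.06},
  {"tx": -0.047, "ty": -0.003, "tz": -0.071, "rx": 1.91, "ry": -5.85, "rz": 7.14, "claw": 0.06},
  {"tx": -0.047, "ty": -0.003, "tz": -0.071, "rx": 1.91, "ry": -5.85, "rz": 7.14, "claw": 0.06},
])

```text
clock: 5.95
eef_pos: [489.7, 174.5, 182.5]
tool_rot: [3.14, 0.437, -2.63]
force: [1.3, -0.9, 0.4]
width: 60.1
```

```bash
cat > fk.py <<'E'
import numpy as np, json
from scipy.spatial.transform import Rotation as R
from scipy.optimize import least_squares
lo=np.array([-3.06,-.37,-1.25,.18,-1.1,.23,-2.94]);hi=np.array([3.06,2.12,1.32,2.47,4.24,1.98,2.94])
def fk(q,v):
    d1,d3,d5,d7,a3,a5,b,off=v
    z=lambda a:R.from_euler('z',a); y=lambda a:R.from_euler('y',a)
    r=z(-q[0]); x=np.array([0,0,d1])+r.apply([0,b,0]); r=r*y(q[1]); x=x+r.apply([0,0,d3])
    r=r*z(-q[2]); x=x+r.apply([a3,0,0]); r=r*y(q[3]); x=x+r.apply([a5,0,d5]); W=x
    r=r*z(-q[4])*y(q[5]); x=x+r.apply([0,0,d7]); r=r*z(-q[6]+off); return x,r,W
def ik(p,M,v,q0):
    T=R.from_matrix(M)
    def f(q):
        x,r,_=fk(q,v); return np.r_[(x-p)/10,20*(T*r.inv()).as_rotvec(),.02*(q-q0)]
    return least_squares(f,np.clip(q0,lo+.01,hi-.01),bounds=(lo,hi))
E
python3 - <<'E'
from h import *; from fk import *
s=read_state(); print(s)
Q=[[-0.066,.629,.038,1.518,-.027,.996,-.02],[.404,.626,.102,1.527,-.073,.992,.28],[.426,.775,.083,1.653,-.089,.717,.304],[-.112,.507,-.421,1.715,.24,.975,.939],s["qpos"]]
X=[[649.5,0,230.6],[565.8,-314,231.2],[557.7,-318.5,98.8],[533,189,256.1],s["eef_pos"]]
E=[[-3.1402,0,1.5708],[-3.1415,-.0016,1.3234],[3.1415,0,1.3223],[-3.1412,-.0046,3.1325],s["tool_rot"]]
def f(v):
    o=[]
    for q,x,e in zip(Q,X,E):
        a,r,_=fk(q,v); o+=list(a-x)+list(300*(R.from_euler('xyz',e)*r.inv()).as_rotvec())
    return np.r_[o,.01*(v[:4]-[340,560,383,350]),.03*v[4:7]]
b=least_squares(f,[340,560,383,350,0,0,0,1.57]);print(b.cost,b.x.round(2),f(b.x)[:30].round(1))
json.dump(b.x.tolist(),open("fk.json","w"))
# plan: grasp, stand 1 (both headings), stand 2, final
v=b.x
for x0,y0 in((450,-30),(430,-40),(480,-30)):
  for az in(70,90,110,-70,-90,-110):
    M=tool(az,60); G=np.array([x0,y0,78]); best=None
    for MM in(M,M@np.diag([-1,-1,1])):
      r=min((ik(G+19*M[:,2],MM,v,np.array(q0)) for q0 in(s["qpos"],[0,.6,0,1.9,-1,1.3,0],[0,.6,0,1.9,1,1.3,0],[0,.6,.8,1.9,1.5,1.3,-1],[0,.6,-.8,1.9,-.9,1.3,1])),key=lambda r:np.sum(r.fun[:6]**2))
      print(x0,y0,az,"camtop" if MM is M else "cambot",round(np.sqrt(np.sum(r.fun[:6]**2)),2),r.x.round(2))
E
```

```text
{'clock': 5.95, 'qpos': array([ 0.16999185,  0.48220328, -0.71313364,  2.31109053,  1.57250681,
        0.2648998 ,  0.15662305]), 'qd': array([ 0.51882063,  0.1402319 , -0.52589013,  0.26222051,  2.18033231,
       -0.00809575, -1.6118588 ]), 'tau': array([ -2.95441166, -36.78931475,  -4.72529456, -12.07030624,
        -1.77762564,  -0.43952434,   1.67616181]), 'eef_pos': array([489.68440111, 174.52469655, 182.50344121]), 'tool_rot': array([ 3.13958608,  0.43731319, -2.63017688]), 'force': array([ 1.26512847, -0.86628308,  0.39766353]), 'torque': array([-0.2619878 ,  0.29517488, -0.00660759]), 'width': 60.13913367841268}
19.750032945481067 [315.17 536.91 366.23 329.44  15.46 -22.2  -28.48   1.57] [-1.  -0.  -0.6 -0.1  0.1 -0.1 -0.1 -0.4 -1.1  0.1  0.2 -0.1  2.5 -1.6
 -1.7 -0.1  0.1  0.1 -2.2 -1.2  3.3 -0.   0.1  0.2 -1.2  2.1  0.1 -0.
 -0.   0. ]
450 -30 70 camtop 0.0 [ 1.33  1.46 -1.19  2.17  0.61  0.37  2.82]
450 -30 70 cambot 0.0 [ 1.3   1.4  -1.13  2.17  0.4   0.33 -0.11]
450 -30 90 camtop 0.0 [ 0.32  1.03  0.32  2.   -1.1   1.35 -1.56]
450 -30 90 cambot 0.0 [ 0.7   1.02 -0.24  
[... 1465 characters left out ...]
-1.14  2.1   0.37  0.35 -0.1 ]
480 -30 90 camtop 0.0 [ 0.32  1.03  0.29  1.93 -1.1   1.36 -1.64]
480 -30 90 cambot 0.0 [ 0.67  1.03 -0.24  1.9  -0.82  1.01  1.21]
480 -30 110 camtop 0.0 [ 0.32  1.07  0.16  1.69 -0.79  1.41 -1.77]
480 -30 110 cambot 0.0 [ 0.55  1.08 -0.23  1.67 -0.55  1.24  1.13]
480 -30 -70 camtop 0.0 [-0.65  0.99  0.09  2.25  1.37  0.96 -1.66]
480 -30 -70 cambot 0.0 [-0.38  1.01 -0.29  2.23  1.42  1.28  1.45]
480 -30 -90 camtop 0.0 [-0.59  1.    0.11  2.    0.94  1.04 -1.38]
480 -30 -90 cambot 0.0 [-0.29  1.04 -0.34  1.98  1.12  1.38  1.58]
480 -30 -110 camtop 0.0 [-0.48  1.05  0.11  1.77  0.64  1.24 -1.26]
480 -30 -110 cambot 0.0 [-0.25  1.07 -0.28  1.75  0.85  1.45  1.67]
```

```bash
cat > plan.py <<'E'
from h import *; from fk import *
v=json.load(open("fk.json"))
def lerp(A,B,n):
    rv=(R.from_matrix(B)*R.from_matrix(A).inv()).as_rotvec(); return [(R.from_rotvec(rv*k/n)*R.from_matrix(A)).as_matrix() for k in range(1,n+1)]
def chain(q,p0,M0,wps,n=8):
    """wps: list of (name,G,M) grasp-point poses"""
    for name,G,M in wps:
        mn=1e9;err=0
        for k,Mk in enumerate(lerp(M0,M,n),1):
            g=p0+(np.array(G,float)-p0)*k/n; r=ik(g+19*Mk[:,2],Mk,v,q); q=r.x
            err=max(err,np.sqrt(np.sum(r.fun[:6]**2))); mn=min(mn,(q-lo).min(),(hi-q).min())
        print(name,"err",err.round(2),"margin",mn.round(2),q.round(2)); p0=np.array(G,float);M0=M
    return q
F=np.diag([-1,-1,1.])
E
python3 - <<'E'
from plan import *
s=read_state();q=s["qpos"]
for tl in(30,22,15):
  for stand in(-90,-70,-110):
    print(tl,stand)
    M0=R.from_euler('xyz',s["tool_rot"]).as_matrix(); p0=s["eef_pos"]-19*M0[:,2]
    M=tool(36.2,tl);G=np.array([526.4,213.8,90]); x1=stand+180
    Ms=tool(stand,90-tl)@F
    chain(q,p0,M0,[("pre",G-100*M[:,2],M),("grasp",G,M),("lift",G+[0,0,85],M),("mid",[480,60,230],tool(x1,tl)),("mid2",[450,-40,200],Ms),("stand",[450,-40,75],Ms)])
# stage 2
M=tool(90,60)@F
q0=np.array([0.7,1.02,-.24,1.97,-.83,.98,1.27])
Mf=tool(-90,30);P=np.array([445.5,155,88])+[0,-100,0]
print("stage2");chain(q0,np.array([450,-40,75.]),M,[("g",[450,-40,75],M),("up",[450,-20,200],M),("turn",P+[0,0,110],Mf),("down",P,Mf)])
E
```

```text
30 -90
pre err 0.0 margin 0.04 [ 0.32  0.64 -0.93  2.36  2.05  0.42 -0.15]
grasp err 0.0 margin 0.11 [ 0.24  0.91 -0.91  2.29  2.22  0.62 -0.22]
lift err 0.0 margin 0.14 [ 0.22  0.66 -0.83  2.25  1.94  0.37 -0.04]
mid err 0.0 margin 0.0 [ 0.88  0.85 -1.25  2.    0.42  0.73  2.66]
mid2 err 0.0 margin 0.1 [-0.18  0.82 -0.52  2.07  1.05  1.53  1.66]
stand err 0.0 margin 0.39 [-0.22  1.06 -0.45  2.06  1.16  1.43  1.47]
30 -70
pre err 0.0 margin 0.04 [ 0.32  0.64 -0.93  2.36  2.05  0.42 -0.15]
grasp err 0.0 margin 0.11 [ 0.24  0.91 -0.91  2.29  2.22  0.62 -0.22]
lift err 0.0 margin 0.14 [ 0.22  0.66 -0.83  2.25  1.94  0.37 -0.04]
mid err 0.38 margin 0.0 [ 0.8   0.91 -1.25  1.86  0.41  0.98  2.94]
mid2 err 0.0 margin 0.06 [-0.2   0.78 -0.59  2.31  1.3   1.47  1.59]
stand err 0.0 margin 0.15 [-0.25  1.07 -0.5   2.3   1.45  1.46  1.33]
30 -110
pre err 0.0 margin 0.04 [ 0.32  0.64 -0.93  2.36  2.05  0.42 -0.15]
grasp err 0.0 margin 0.11 [ 0.24  0.91 -0.91  2.29  2.22  0.62 -0.22]
lift err 0.0 margin 0.14 [ 0.22  0.66 -0.83  2.25  1.94  0.37 -0.04]
mid err 0.0 margin 0.0 [ 0.93  0.77 -1.25  2.
[... 2258 characters left out ...]
]
15 -110
pre err 0.0 margin 0.06 [ 0.24  0.67 -0.95  2.08  1.03  0.59  0.81]
grasp err 0.0 margin 0.23 [ 0.08  0.81 -0.73  2.09  1.36  0.46  0.52]
lift err 0.0 margin 0.25 [ 0.2   0.72 -0.93  2.03  1.06  0.61  0.8 ]
mid err 0.0 margin 0.0 [ 0.77  0.72 -1.25  2.06  0.73  0.76  1.94]
mid2 err 0.0 margin 0.07 [-0.13  1.04 -0.55  1.78  0.89  1.91  1.55]
stand err 0.0 margin 0.08 [-0.15  1.25 -0.5   1.72  0.95  1.81  1.45]
stage2
g err 0.0 margin 0.29 [ 0.7   1.03 -0.23  1.95 -0.81  1.    1.27]
up err 0.0 margin 0.28 [ 0.69  0.79 -0.25  2.   -0.82  1.12  1.12]
turn err 0.0 margin 0.31 [-0.94  0.6   0.65  2.11  0.21  0.74 -0.52]
down err 0.0 margin 0.26 [-0.88  0.81  0.57  2.16  0.16  0.49 -0.56]
```

```bash
python3 - <<'E'
from plan import *
s=read_state();q=s["qpos"]
M0=R.from_euler('xyz',s["tool_rot"]).as_matrix(); p0=s["eef_pos"]-19*M0[:,2]
tl=20;M=tool(36.2,tl);G=np.array([526.4,213.8,87])
D=[0,0,85]
chain(q,p0,M0,[("pre",G-100*M[:,2],M),("grasp",G,M),("lift",G+D,M),("vert",[500,150,200],tool(36.2,0)),("yaw",[470,40,210],tool(90,0)),("half",[450,-20,200],tool(-90,30)@F),("mid2",[450,-40,190],tool(-90,66.6)@F),("stand",[450,-40,75],tool(-90,66.6)@F)])
go(G-100*M[:,2]+19*M[:,2],M); print(G+19*M[:,2])
E
```

```text
pre err 0.0 margin 0.04 [ 0.21  0.61 -0.84  2.18  1.21  0.4   0.64]
grasp err 0.0 margin 0.13 [ 0.09  0.8  -0.71  2.16  1.71  0.4   0.18]
lift err 0.0 margin 0.16 [ 0.19  0.68 -0.87  2.11  1.23  0.47  0.64]
vert err 0.0 margin 0.2 [ 0.3   0.75 -1.05  1.9   0.79  0.98  1.08]
yaw err 0.0 margin 0.0 [ 0.63  0.77 -1.25  2.02  0.88  1.03  2.08]
half err 0.0 margin 0.03 [ 0.3   0.73 -0.99  2.09  1.04  1.32  1.82]
mid2 err 0.0 margin 0.23 [-0.12  0.96 -0.67  2.05  1.1   1.75  1.53]
stand err 0.0 margin 0.24 [-0.16  1.17 -0.6   2.01  1.19  1.68  1.38]
shift m [ 0.0144  0.0229 -0.0194] rot/5deg [-0.57  0.84  1.37] deg 8.5
[531.64393695 217.63798167  69.14584021]
```

Call:
apply_moves([
  {"tx": 0.014, "ty": 0.023, "tz": -0.019, "rx": -0.57, "ry": 0.84, "rz": 1.37, "claw": 0.06},
  {"tx": 0.014, "ty": 0.023, "tz": -0.019, "rx": -0.57, "ry": 0.84, "rz": 1.37, "claw": 0.06},
  {"tx": 0.014, "ty": 0.023, "tz": -0.019, "rx": -0.57, "ry": 0.84, "rz": 1.37, "claw": 0.06},
  {"tx": 0.014, "ty": 0.023, "tz": -0.019, "rx": -0.57, "ry": 0.84, "rz": 1.37, "claw": 0.06},
])

```text
clock: 6.35
eef_pos: [504.8, 198.1, 163.4]
tool_rot: [3.14, 0.349, -2.512]
force: [-0.7, -0.0, 0.8]
width: 59.8
```

```bash
python3 shot.py 8 wrist; python3 -c "
from h import *
go([531.6,217.6,69.1],tool(36.2,20))
c=json.load(open('pics/wrist8.json')); im=load('pics/wrist8.png'); h=cv2.cvtColor(im,cv2.COLOR_RGB2HSV)
m=((h[...,0]>100)&(h[...,0]<125)&(h[...,1]>130)&(h[...,2]>60))
print('exp top web ctr',proj(c,[526.4,213.8,105]),'left/right edges',[proj(c,np.array([526.4,213.8,105])+k*6*np.array([-.59,.807,0])) for k in(-1,1)])
v=int(proj(c,[526.4,213.8,105])[1])
for r in(v-60,v-30,v,v+30):
  x=np.where(m[min(r,479)])[0]; print(r,x.min() if len(x) else 0,x.max() if len(x) else 0,len(x))
"
```

```text
6.35 [504.7604723  198.08498739 163.36589456] [ 3.14036355  0.34852274 -2.51215134] [ 0.177  0.579 -0.785  2.187  1.156  0.366  0.684] [-0.7 -0.   0.8] 59.84789224926197
shift m [ 0.0272  0.0201 -0.0945] rot/5deg [ 0.01 -0.    0.02] deg 0.1
exp top web ctr [316.6393791  269.74892479] left/right edges [array([305.41309708, 269.76532203]), array([327.8652929, 269.7325281])]
209 300 323 24
239 300 322 23
269 300 321 22
299 0 333 57
```

View pics/wrist8.png

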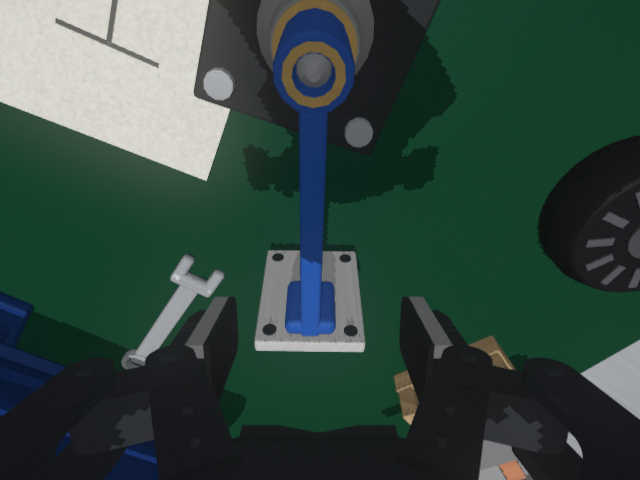

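The wrist view shows the web edge-on at columns 300–321 on row 269, about 3 mm left of expected; the fingers straddle it clear of the plate. I'll correct by (+1.9,−2.7) mm and −1.7° yaw, then descend.

Call:
apply_moves([
  {"tx": 0.009, "ty": 0.001, "tz": -0.02, "rx": 0.0, "ry": 0.0, "rz": -0.34, "claw": 0.06},
  {"tx": 0.018, "ty": 0.008, "tz": -0.055, "rx": 0.0, "ry": 0.0, "rz": -0.34, "claw": 0.06},
  {"tx": 0.026, "ty": 0.015, "tz": -0.085, "rx": 0.0, "ry": 0.0, "rz": -0.34, "claw": 0.05},
  {"tx": 0.029, "ty": 0.0174, "tz": -0.0945, "rx": 0.0, "ry": 0.0, "rz": -0.34, "claw": 0.04},
  {"tx": 0.029, "ty": 0.0174, "tz": -0.0945, "rx": 0.0, "ry": 0.0, "rz": -0.34, "claw": 0.03},
  {"tx": 0.029, "ty": 0.0174, "tz": -0.0945, "rx": 0.0, "ry": 0.0, "rz": -0.34, "claw": 0.02},
  {"tx": 0.029, "ty": 0.0174, "tz": -0.0945, "rx": 0.0, "ry": 0.0, "rz": -0.34, "claw": 0.005},
  {"tx": 0.029, "ty": 0.0174, "tz": -0.0945, "rx": 0.0, "ry": 0.0, "rz": -0.34, "claw": 0.005},
  {"tx": 0.029, "ty": 0.0174, "tz": -0.0945, "rx": 0.0, "ry": 0.0, "rz": -0.34, "claw": 0.005},
  {"tx": 0.029, "ty": 0.0174, "tz": -0.0945, "rx": 0.0, "ry": 0.0, "rz": -0.34, "claw": 0.005},
  {"tx": 0.029, "ty": 0.0174, "tz": -0.0945, "rx": 0.0, "ry": 0.0, "rz": -0.34, "claw": 0.005},
])

```text
clock: 7.5
eef_pos: [534.2, 214.4, 70.8]
tool_rot: [-3.137, 0.351, -2.538]
force: [-3.3, -4.5, 5.4]
width: 11.0
```

```bash
python3 shot.py 9 
```

```text
7.5 [534.16988639 214.4373314   70.82081658] [-3.13702319  0.35061979 -2.53762331] [-0.007  0.752 -0.567  2.171  1.764  0.308  0.08 ] [-3.3 -4.5  5.4] 11.031767064546878
```

Call:
apply_moves([
  {"tx": 0.0, "ty": 0.0, "tz": 0.006, "rx": 0.0, "ry": 0.0, "rz": 0.0, "claw": 0.005},
  {"tx": 0.0, "ty": 0.0, "tz": 0.014, "rx": 0.0, "ry": 0.0, "rz": 0.0, "claw": 0.005},
  {"tx": 0.0, "ty": 0.0, "tz": 0.022, "rx": 0.0, "ry": 0.0, "rz": 0.0, "claw": 0.005},
  {"tx": 0.0, "ty": 0.0, "tz": 0.03, "rx": 0.0, "ry": 0.0, "rz": 0.0, "claw": 0.005},
  {"tx": 0.0, "ty": 0.0, "tz": 0.03, "rx": 0.0, "ry": 0.0, "rz": 0.0, "claw": 0.005},
])

```text
clock: 8.0
eef_pos: [534.6, 215.5, 101.1]
tool_rot: [-3.138, 0.352, -2.538]
force: [-0.6, -1.2, -3.7]
width: 11.5
```

```bash
python3 shot.py 10 wrist; python3 - <<'E'
from h import *
s=read_state(); print(s["torque"])
E
```

```text
8.0 [534.64129822 215.50902401 101.11398539] [-3.13813868  0.3519019  -2.53790104] [-0.009  0.685 -0.561  2.156  1.512  0.277  0.314] [-0.6 -1.2 -3.7] 11.467813364439666
[-0.59699871  0.32757034  0.03297064]
```

Call:
apply_moves([
  {"tx": 0.0, "ty": 0.0, "tz": 0.01, "rx": 0.0, "ry": 0.0, "rz": 0.0, "claw": 0.005},
  {"tx": 0.0, "ty": 0.0, "tz": 0.02, "rx": 0.0, "ry": 0.0, "rz": 0.0, "claw": 0.005},
  {"tx": 0.0, "ty": 0.0, "tz": 0.035, "rx": 0.0, "ry": 0.0, "rz": 0.0, "claw": 0.005},
  {"tx": 0.0, "ty": 0.0, "tz": 0.055, "rx": 0.0, "ry": 0.0, "rz": 0.0, "claw": 0.005},
  {"tx": 0.0, "ty": 0.0, "tz": 0.08, "rx": 0.0, "ry": 0.0, "rz": 0.0, "claw": 0.005},
  {"tx": 0.0, "ty": 0.0, "tz": 0.08, "rx": 0.0, "ry": 0.0, "rz": 0.0, "claw": 0.005},
])

```text
clock: 8.65
eef_pos: [535.5, 217.0, 182.7]
tool_rot: [-3.139, 0.356, -2.538]
force: [0.8, 0.8, -4.0]
width: 11.4
```

```bash
python3 shot.py 11 wrist; python3 - <<'E'
from plan import *
s=read_state();q=s["qpos"];print(s["force"],s["torque"])
M0=R.from_euler('xyz',s["tool_rot"]).as_matrix(); p0=s["eef_pos"]-19*M0[:,2]
go(np.array([510,150,270]),tool(34.6,0))
chain(q,p0,M0,[("vert",[510,150,250],tool(34.6,0)),("yaw",[470,40,250],tool(90,0)),("half",[450,-20,240],tool(-90,30)@F),("mid2",[450,-40,200],tool(-90,66.6)@F),("stand",[450,-40,75],tool(-90,66.6)@F)])
im=load("pics/wrist11.png"); c=calibration("wrist")
h=cv2.cvtColor(im,cv2.COLOR_RGB2HSV)
E
```

```text
8.65 [535.45191565 216.95305102 182.71341813] [-3.13949677  0.35586217 -2.53801081] [ 0.162  0.585 -0.807  2.092  1.023  0.435  0.789] [ 0.8  0.8 -4. ] 11.352224113684105
[-0.95906795 -0.1349668  -5.00718857] [-0.38543509  0.55901493 -0.01277184]
shift m [-0.0248 -0.0658  0.089 ] rot/5deg [-2.27  3.35  0.01] deg 20.2
vert err 0.0 margin 0.25 [ 0.29  0.66 -1.    1.82  0.65  1.03  1.2 ]
yaw err 0.0 margin 0.0 [ 0.64  0.69 -1.25  1.97  0.77  1.06  2.18]
half err 0.0 margin 0.03 [ 0.31  0.65 -1.    2.05  0.97  1.34  1.92]
mid2 err 0.0 margin 0.24 [-0.12  0.93 -0.66  2.05  1.09  1.74  1.55]
stand err 0.0 margin 0.25 [-0.17  1.17 -0.58  2.01  1.19  1.66  1.39]
```

View pics/wrist11.png

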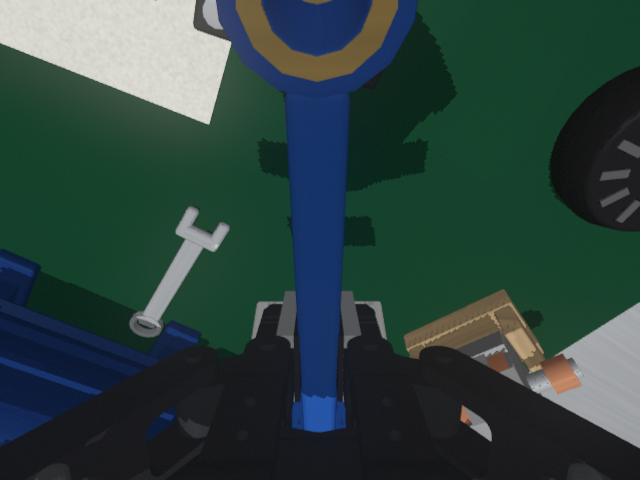

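The wrist view shows the bracket held at its web, off the pin (ring of the barrel at the top, near rim about (317,85)). The weight reads about 4–5 N. I'll untilt and yaw while still high.

Call:
apply_moves([
  {"tx": 0.0, "ty": 0.0, "tz": 0.04, "rx": 0.0, "ry": 0.0, "rz": 0.0, "claw": 0.005},
  {"tx": -0.005, "ty": -0.01, "tz": 0.08, "rx": -0.6, "ry": 0.9, "rz": 0.0, "claw": 0.005},
  {"tx": -0.012, "ty": -0.03, "tz": 0.089, "rx": -1.2, "ry": 1.8, "rz": 0.0, "claw": 0.005},
  {"tx": -0.02, "ty": -0.05, "tz": 0.089, "rx": -1.8, "ry": 2.6, "rz": 0.0, "claw": 0.005},
  {"tx": -0.025, "ty": -0.066, "tz": 0.089, "rx": -2.27, "ry": 3.35, "rz": 0.0, "claw": 0.005},
  {"tx": -0.025, "ty": -0.066, "tz": 0.089, "rx": -2.27, "ry": 3.35, "rz": 0.0, "claw": 0.005},
  {"tx": -0.025, "ty": -0.066, "tz": 0.089, "rx": -2.27, "ry": 3.35, "rz": 0.0, "claw": 0.005},
])

```text
clock: 9.4
eef_pos: [509.2, 149.8, 268.0]
tool_rot: [3.141, -0.002, -2.538]
force: [-0.7, 0.4, -4.7]
width: 11.4
```

```bash
python3 shot.py 12; python3 - <<'E'
from plan import *
c=json.load(open("pics/wrist11.json"))
T=np.array([535.45,216.95,182.71]);M=R.from_euler('xyz',[-3.1395,.35586,-2.538]).as_matrix();G=T-19*M[:,2]
a=np.radians(34.6);u=np.array([np.cos(a),np.sin(a),0]);z=np.array([0,0,1])
for s in(0,.03,.06,.09):
    x=np.cos(s)*u-np.sin(s)*z;zb=np.sin(s)*u+np.cos(s)*z;w=G-4*zb
    print(s,proj(c,w-100*x+22*zb).round(),proj(c,w-84*x+22*zb).round(),"bottom rim",proj(c,w-84*x-22*zb).round())
s=read_state();q=s["qpos"]
M0=R.from_euler('xyz',s["tool_rot"]).as_matrix(); p0=s["eef_pos"]-19*M0[:,2]
go([470,40,270],tool(90,0)); go([450,-20,250],tool(-90,30)@F)
chain(q,p0,M0,[("yaw",[470,40,250],tool(90,0)),("half",[450,-20,240],tool(-90,30)@F),("mid2",[450,-40,200],tool(-90,66.6)@F),("stand",[450,-40,75],tool(-90,66.6)@F)])
E
```

```text
9.4 [509.20064441 149.77836102 267.95823932] [ 3.14147273e+00 -1.77854903e-03 -2.53826312e+00] [ 0.326  0.603 -1.055  1.784  0.583  1.109  1.245] [-0.7  0.4 -4.7] 11.394223307526053
0 [313.  -2.] [314. 101.] bottom rim [315.  50.]
0.03 [313.   4.] [314. 109.] bottom rim [315.  49.]
0.06 [312.  12.] [313. 118.] bottom rim [315.  48.]
0.09 [312.  21.] [313. 127.] bottom rim [315.  48.]
shift m [-0.0392 -0.1098  0.002 ] rot/5deg [ 2.000e-02 -1.000e-02  1.109e+01] deg 55.4
shift m [-0.0592 -0.1698 -0.018 ] rot/5deg [-5.5   2.89 10.83] deg 62.4
yaw err 0.0 margin 0.0 [ 0.64  0.69 -1.25  1.97  0.77  1.06  2.18]
half err 0.0 margin 0.03 [ 0.31  0.65 -1.    2.05  0.97  1.34  1.92]
mid2 err 0.0 margin 0.24 [-0.12  0.93 -0.66  2.05  1.09  1.74  1.55]
stand err 0.0 margin 0.25 [-0.17  1.17 -0.58  2.01  1.19  1.66  1.39]
```

Call:
apply_moves([
  {"tx": -0.03, "ty": -0.05, "tz": -0.01, "rx": -0.9, "ry": 0.5, "rz": 1.7, "claw": 0.005},
  {"tx": -0.059, "ty": -0.1, "tz": -0.018, "rx": -5.5, "ry": 2.89, "rz": 10.83, "claw": 0.005},
  {"tx": -0.059, "ty": -0.14, "tz": -0.018, "rx": -5.5, "ry": 2.89, "rz": 10.83, "claw": 0.005},
  {"tx": -0.059, "ty": -0.17, "tz": -0.018, "rx": -5.5, "ry": 2.89, "rz": 10.83, "claw": 0.005},
  {"tx": -0.059, "ty": -0.17, "tz": -0.018, "rx": -5.5, "ry": 2.89, "rz": 10.83, "claw": 0.005},
  {"tx": -0.059, "ty": -0.17, "tz": -0.018, "rx": -5.5, "ry": 2.89, "rz": 10.83, "claw": 0.005},
  {"tx": -0.059, "ty": -0.17, "tz": -0.018, "rx": -5.5, "ry": 2.89, "rz": 10.83, "claw": 0.005},
  {"tx": -0.059, "ty": -0.17, "tz": -0.018, "rx": -5.5, "ry": 2.89, "rz": 10.83, "claw": 0.005},
  {"tx": -0.059, "ty": -0.17, "tz": -0.018, "rx": -5.5, "ry": 2.89, "rz": 10.83, "claw": 0.005},
  {"tx": -0.059, "ty": -0.17, "tz": -0.018, "rx": -5.5, "ry": 2.89, "rz": 10.83, "claw": 0.005},
])

```text
clock: 10.4
eef_pos: [450.3, -20.4, 251.3]
tool_rot: [-3.14, -0.522, -1.573]
force: [0.4, -0.6, -4.5]
width: 11.5
```

```bash
python3 shot.py 13; python3 - <<'E'
from plan import *
s=read_state();q=s["qpos"]
M0=R.from_euler('xyz',s["tool_rot"]).as_matrix(); p0=s["eef_pos"]-19*M0[:,2]
M=tool(-90,69.8)@F
go(np.array([450,-40,140])+19*M[:,2],M)
chain(q,p0,M0,[("mid2",[450,-40,200],M),("stand",[450,-40,75],M)])
E
```

```text
10.4 [450.34346001 -20.41726525 251.3377022 ] [-3.14028146 -0.52249768 -1.57267432] [ 0.329  0.641 -1.104  2.001  0.924  1.439  1.916] [ 0.4 -0.6 -4.5] 11.46908011134473
shift m [-0.0003 -0.0374 -0.1179] rot/5deg [-7.97  0.02  0.01] deg 39.9
mid2 err 0.0 margin 0.16 [-0.12  0.98 -0.69  2.04  1.1   1.82  1.51]
stand err 0.0 margin 0.17 [-0.16  1.21 -0.61  1.99  1.19  1.75  1.36]
```

Call:
apply_moves([
  {"tx": 0.0, "ty": -0.01, "tz": -0.02, "rx": -1.5, "ry": 0.0, "rz": 0.0, "claw": 0.005},
  {"tx": 0.0, "ty": -0.02, "tz": -0.04, "rx": -3.1, "ry": 0.0, "rz": 0.0, "claw": 0.005},
  {"tx": 0.0, "ty": -0.03, "tz": -0.06, "rx": -4.7, "ry": 0.0, "rz": 0.0, "claw": 0.005},
  {"tx": 0.0, "ty": -0.037, "tz": -0.09, "rx": -6.3, "ry": 0.0, "rz": 0.0, "claw": 0.005},
  {"tx": 0.0, "ty": -0.037, "tz": -0.118, "rx": -7.97, "ry": 0.0, "rz": 0.0, "claw": 0.005},
  {"tx": 0.0, "ty": -0.037, "tz": -0.118, "rx": -7.97, "ry": 0.0, "rz": 0.0, "claw": 0.005},
  {"tx": 0.0, "ty": -0.037, "tz": -0.118, "rx": -7.97, "ry": 0.0, "rz": 0.0, "claw": 0.005},
])

```text
clock: 11.1
eef_pos: [449.8, -57.4, 132.2]
tool_rot: [3.131, -1.217, -1.562]
force: [0.5, -0.3, -2.5]
width: 11.5
```

```bash
python3 shot.py 14 side scene; python3 - <<'E'
from h import *
a=load("pics/side14.png");b=load("pics/scene14.png");cs=json.load(open("pics/side14.json"));cb=json.load(open("pics/scene14.json"))
p=proj(cs,[450,-40,100]).astype(int);r=proj(cb,[450,-40,100]).astype(int);print(p,r)
A=a[p[1]-90:p[1]+90,p[0]-66:p[0]+66];B=b[r[1]-90:r[1]+90,r[0]-66:r[0]+66]
o=np.zeros((545,800,3),np.uint8);o[:545,:400]=cv2.resize(A,(400,545));o[:545,400:]=cv2.resize(B,(400,545));save("pics/c14.png",o)
E
```

```text
11.1 [449.79092899 -57.39623506 132.21987044] [ 3.13129747 -1.21748476 -1.56151094] [-0.176  1.121 -0.652  1.984  1.122  1.791  1.428] [ 0.5 -0.3 -2.5] 11.450737354702989
[366 257] [290 223]
```

View pics/c14.png

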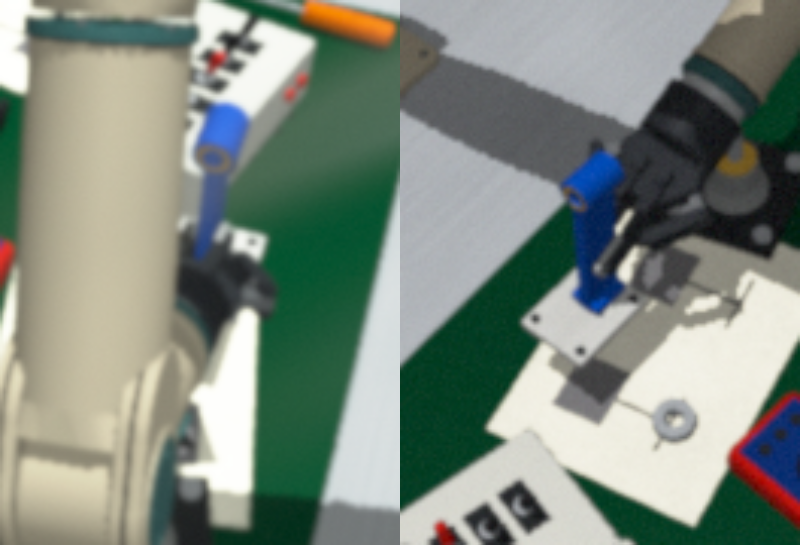

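The scene view shows the bracket upright, plate down, above the mat. If lowered here, though, the wrist would come close to the pin, so I'll yaw 20° and shift away from the post first.

```bash
python3 - <<'E'
from plan import *
s=read_state();q=s["qpos"]
M0=R.from_euler('xyz',s["tool_rot"]).as_matrix(); p0=s["eef_pos"]-19*M0[:,2]
for h in(-70,-75):
  M=tool(h,69.8)@F
  go(np.array([450,-65,140])+19*M[:,2],M)
  qq=chain(q,p0,M0,[("mid2",[450,-65,140],M),("stand",[450,-65,75],M)])
  print("wrist ctr",fk(qq,v)[2])
E
```

```text
shift m [ 0.0044 -0.0239 -0.0039] rot/5deg [-0.04  0.07  4.02] deg 20.1
mid2 err 0.0 margin 0.15 [-0.15  1.08 -0.65  2.32  1.4   1.75  1.32]
stand err 0.0 margin 0.15 [-0.18  1.23 -0.6   2.28  1.46  1.75  1.23]
wrist ctr [350.35331981 208.7770173  182.19498533]
shift m [ 0.0029 -0.0244 -0.0039] rot/5deg [-0.04  0.08  3.02] deg 15.1
mid2 err 0.0 margin 0.21 [-0.14  1.08 -0.65  2.26  1.34  1.75  1.36]
stand err 0.0 margin 0.22 [-0.16  1.22 -0.6   2.22  1.4   1.74  1.27]
wrist ctr [374.593744   216.41999351 182.19498455]
```

Call:
apply_moves([
  {"tx": 0.004, "ty": -0.024, "tz": -0.003, "rx": 0.0, "ry": 0.07, "rz": 1.5, "claw": 0.005},
  {"tx": 0.004, "ty": -0.024, "tz": -0.003, "rx": 0.0, "ry": 0.07, "rz": 3.0, "claw": 0.005},
  {"tx": 0.004, "ty": -0.024, "tz": -0.003, "rx": 0.0, "ry": 0.07, "rz": 4.0, "claw": 0.005},
  {"tx": 0.004, "ty": -0.024, "tz": -0.003, "rx": 0.0, "ry": 0.07, "rz": 4.0, "claw": 0.005},
  {"tx": 0.004, "ty": -0.024, "tz": -0.02, "rx": 0.0, "ry": 0.07, "rz": 4.0, "claw": 0.005},
  {"tx": 0.004, "ty": -0.024, "tz": -0.04, "rx": 0.0, "ry": 0.07, "rz": 4.0, "claw": 0.005},
  {"tx": 0.004, "ty": -0.024, "tz": -0.05, "rx": 0.0, "ry": 0.07, "rz": 4.0, "claw": 0.005},
  {"tx": 0.004, "ty": -0.024, "tz": -0.055, "rx": 0.0, "ry": 0.07, "rz": 4.0, "claw": 0.005},
  {"tx": 0.004, "ty": -0.024, "tz": -0.055, "rx": 0.0, "ry": 0.07, "rz": 4.0, "claw": 0.005},
])

```text
clock: 12.1
eef_pos: [455.0, -81.5, 79.5]
tool_rot: [3.131, -1.218, -1.214]
force: [0.0, -0.3, -3.7]
width: 11.1
```

```bash
python3 shot.py 15 scene; python3 - <<'E'
from plan import *
s=read_state();M=tool(-70,69.8)@F; print(s["eef_pos"]-19*R.from_euler('xyz',s["tool_rot"]).as_matrix()[:,2],s["force"],s["torque"])
go(np.array([450,-65,75])+19*M[:,2],M)
E
```

```text
12.1 [454.99782405 -81.54938109  79.52355855] [ 3.131336   -1.21837227 -1.21358164] [-0.227  1.237 -0.602  2.247  1.418  1.745  1.237] [ 0.  -0.3 -3.7] 11.145256139990535
[448.75649607 -64.80802573  86.1851698 ] [-0.36984026 -0.04730519 -3.69978069] [ 1.71963674  0.6696506  -0.04219247]
shift m [ 0.0013 -0.0002 -0.0112] rot/5deg [ 0.02 -0.04  0.01] deg 0.3
```

Call:
apply_moves([
  {"tx": 0.0, "ty": 0.0, "tz": -0.003, "rx": 0.0, "ry": 0.0, "rz": 0.0, "claw": 0.005},
  {"tx": 0.0, "ty": 0.0, "tz": -0.006, "rx": 0.0, "ry": 0.0, "rz": 0.0, "claw": 0.005},
  {"tx": 0.0, "ty": 0.0, "tz": -0.008, "rx": 0.0, "ry": 0.0, "rz": 0.0, "claw": 0.005},
  {"tx": 0.0, "ty": 0.0, "tz": -0.01, "rx": 0.0, "ry": 0.0, "rz": 0.0, "claw": 0.005},
  {"tx": 0.0, "ty": 0.0, "tz": -0.01, "rx": 0.0, "ry": 0.0, "rz": 0.0, "claw": 0.005},
])

```text
clock: 12.65
eef_pos: [454.1, -81.5, 68.2]
tool_rot: [3.121, -1.218, -1.202]
force: [-0.8, 0.4, -4.5]
width: 11.0
```

Call:
apply_moves([
  {"tx": 0.0, "ty": 0.0, "tz": -0.002, "rx": 0.0, "ry": 0.0, "rz": 0.0, "claw": 0.005},
  {"tx": 0.0, "ty": 0.0, "tz": -0.004, "rx": 0.0, "ry": 0.0, "rz": 0.0, "claw": 0.005},
  {"tx": 0.0, "ty": 0.0, "tz": -0.004, "rx": 0.0, "ry": 0.0, "rz": 0.0, "claw": 0.005},
])

```text
clock: 12.95
eef_pos: [454.3, -82.0, 65.9]
tool_rot: [3.121, -1.222, -1.202]
force: [-0.4, 1.4, 4.0]
width: 10.7
```

Call:
apply_moves([
  {"tx": 0.0, "ty": 0.0, "tz": -0.001, "rx": 0.0, "ry": 0.0, "rz": 0.0, "claw": 0.005},
  {"tx": 0.0, "ty": 0.0, "tz": 0.0, "rx": 0.0, "ry": 0.0, "rz": 0.0, "claw": 0.013},
  {"tx": 0.0, "ty": 0.0, "tz": 0.0, "rx": 0.0, "ry": 0.0, "rz": 0.0, "claw": 0.02},
  {"tx": 0.0, "ty": 0.0, "tz": 0.0, "rx": 0.0, "ry": 0.0, "rz": 0.0, "claw": 0.03},
  {"tx": 0.0, "ty": 0.0, "tz": 0.0, "rx": 0.0, "ry": 0.0, "rz": 0.0, "claw": 0.05},
  {"tx": 0.0, "ty": 0.0, "tz": 0.0, "rx": 0.0, "ry": 0.0, "rz": 0.0, "claw": 0.05},
  {"tx": 0.0, "ty": 0.0, "tz": 0.0, "rx": 0.0, "ry": 0.0, "rz": 0.0, "claw": 0.05},
])

```text
clock: 13.65
eef_pos: [454.2, -81.6, 64.4]
tool_rot: [3.122, -1.218, -1.203]
force: [0.2, -0.1, 0.2]
width: 50.2
```

```bash
python3 shot.py 16 scene side wrist; python3 - <<'E'
from plan import *
s=read_state();q=s["qpos"];M0=R.from_euler('xyz',s["tool_rot"]).as_matrix()
print("z",M0[:,2]); p0=s["eef_pos"]-19*M0[:,2];print("G",p0)
G=p0
Mh=tool(110,60)@F
B=M0[:,2]
for sg in(0,):
  chain(q,p0,M0,[("back",G-100*B,M0),("up",G-100*B+[0,0,120],M0),("vertical",[430,0,300],tool(110,0)),("v2",[450,-110,300],tool(110,30)@F if 0 else tool(110,0)),("pre2",G-100*Mh[:,2],Mh),("g",G,Mh)])
E
```

```text
13.65 [454.17461969 -81.57664831  64.43883569] [ 3.12190942 -1.2182739  -1.20295623] [-0.232  1.269 -0.591  2.237  1.433  1.744  1.222] [ 0.2 -0.1  0.2] 50.21063234598892
z [ 0.31916551 -0.88261148 -0.34515266]
G [448.1518352  -64.77089806  71.05027464]
back err 0.0 margin 0.19 [-0.34  1.18 -0.69  2.23  1.25  1.77  1.23]
up err 0.0 margin 0.16 [-0.29  0.93 -0.8   2.26  1.13  1.82  1.42]
vertical err 0.0 margin 0.0 [ 0.81  0.52 -1.25  2.    0.57  1.04  2.78]
v2 err 0.54 margin 0.0 [ 0.99  0.59 -1.25  1.93  0.65  1.11  2.94]
pre2 err 18.59 margin 0.0 [ 1.07  0.91 -0.7   2.38  4.24  0.23  2.66]
g err 18.13 margin 0.0 [ 0.95  1.01 -0.66  2.41  4.24  0.23  2.67]
```

```bash
python3 - <<'E'
from plan import *
s=read_state();q=s["qpos"];M0=R.from_euler('xyz',s["tool_rot"]).as_matrix()
p0=s["eef_pos"]-19*M0[:,2];G=p0;B=M0[:,2]
Mh=tool(110,60)@F
chain(q,p0,M0,[("back",G-90*B,M0),("up",G-90*B+[0,0,100],M0),("w1",[470,-20,240],tool(-120,40)@F),("w2",[490,-50,260],tool(-160,35)@F),("w3",[490,-100,260],tool(155,40)@F),("w4",[480,-140,200],tool(110,60)@F),("pre2",G-90*Mh[:,2],Mh),("g",G,Mh)])
go(G-90*B+19*B,M0)
# crops for viewing: barrel top/scene
a=load("pics/side16.png");b=load("pics/scene16.png");cs=json.load(open("pics/side16.json"));cb=json.load(open("pics/scene16.json"))
h=cv2.cvtColor(b,cv2.COLOR_RGB2HSV);m=((h[...,0]>100)&(h[...,0]<125)&(h[...,1]>150)&(h[...,2]>50)).astype(np.uint8)
k,l,st,ce=cv2.connectedComponentsWithStats(m)
for i in range(1,k):
    if st[i,4]>100 and 200<ce[i][0]<380: print(st[i],ce[i])
print(proj(cb,[448,-65,173]),proj(cb,[448,-65,73]))
E
```

```text
back err 0.0 margin 0.19 [-0.33  1.19 -0.68  2.24  1.27  1.76  1.23]
up err 0.0 margin 0.18 [-0.29  0.97 -0.77  2.27  1.17  1.8   1.38]
w1 err 0.0 margin 0.21 [ 0.2   0.81 -0.87  1.74  0.79  1.65  1.62]
w2 err 0.0 margin 0.3 [ 0.35  0.82 -0.77  1.5   0.5   1.67  1.38]
w3 err 0.0 margin 0.29 [ 0.54  0.86 -0.63  1.39  0.15  1.66  1.04]
w4 err 0.0 margin 0.33 [ 0.84  1.01 -0.54  1.48 -0.28  1.49  0.83]
pre2 err 0.0 margin 0.5 [ 0.84  1.12 -0.52  1.5  -0.24  1.39  0.89]
g err 0.0 margin 0.62 [ 0.8   1.15 -0.54  1.69 -0.26  1.15  0.91]
shift m [-0.0287  0.0794  0.0311] rot/5deg [0. 0. 0.] deg 0.0
[272 207  20  49 481] [282.33887734 230.06237006]
[338 266  62  55 753] [361.54581673 287.34926959]
[281.91698899 214.41192851] [284.93304602 234.74730928]
```

Call:
apply_moves([
  {"tx": -0.007, "ty": 0.02, "tz": 0.008, "rx": 0.0, "ry": 0.0, "rz": 0.0, "claw": 0.05},
  {"tx": -0.016, "ty": 0.045, "tz": 0.018, "rx": 0.0, "ry": 0.0, "rz": 0.0, "claw": 0.06},
  {"tx": -0.029, "ty": 0.079, "tz": 0.031, "rx": 0.0, "ry": 0.0, "rz": 0.0, "claw": 0.06},
  {"tx": -0.029, "ty": 0.079, "tz": 0.07, "rx": 0.0, "ry": 0.0, "rz": 0.0, "claw": 0.06},
  {"tx": -0.029, "ty": 0.079, "tz": 0.11, "rx": 0.0, "ry": 0.0, "rz": 0.0, "claw": 0.06},
  {"tx": -0.029, "ty": 0.079, "tz": 0.15, "rx": 0.0, "ry": 0.0, "rz": 0.0, "claw": 0.06},
  {"tx": -0.029, "ty": 0.079, "tz": 0.15, "rx": 0.0, "ry": 0.0, "rz": 0.0, "claw": 0.06},
])

```text
clock: 14.5
eef_pos: [425.8, -2.1, 218.4]
tool_rot: [3.14, -1.219, -1.218]
force: [0.5, -0.4, -0.5]
width: 59.9
```

```bash
python3 shot.py 17 scene side wrist; python3 - <<'E'
from plan import *
s=read_state();q=s["qpos"];M0=R.from_euler('xyz',s["tool_rot"]).as_matrix()
p0=s["eef_pos"]-19*M0[:,2]
M=tool(-120,40)@F; go(np.array([470,-10,290])+19*M[:,2],M)
G=np.array([448.2,-64.8,71]);Mh=tool(110,60)@F
chain(q,p0,M0,[("w1",[470,-10,290],tool(-120,40)@F),("w2",[490,-50,290],tool(-160,35)@F),("w3",[490,-100,290],tool(155,40)@F),("w4",[480,-140,220],tool(110,60)@F),("pre2",G-90*Mh[:,2],Mh),("g",G,Mh)])
E
```

```text
14.5 [425.75364159  -2.14482694 218.3728149 ] [ 3.1396903  -1.21896568 -1.2183833 ] [-0.325  0.958 -0.786  2.233  1.121  1.823  1.396] [ 0.5 -0.4 -0.5] 59.93064507127871
shift m [ 0.0386 -0.0179  0.0612] rot/5deg [ 6.12 -0.61 -9.79] deg 57.8
w1 err 0.0 margin 0.19 [ 0.19  0.75 -0.88  1.69  0.74  1.72  1.68]
w2 err 0.0 margin 0.25 [ 0.34  0.78 -0.75  1.47  0.47  1.72  1.42]
w3 err 0.0 margin 0.24 [ 0.53  0.82 -0.6   1.36  0.12  1.72  1.06]
w4 err 0.0 margin 0.28 [ 0.83  0.97 -0.5   1.48 -0.32  1.53  0.85]
pre2 err 0.0 margin 0.47 [ 0.81  1.11 -0.47  1.5  -0.27  1.39  0.92]
g err 0.0 margin 0.62 [ 0.78  1.14 -0.5   1.69 -0.3   1.16  0.95]
```

View pics/wrist17.png

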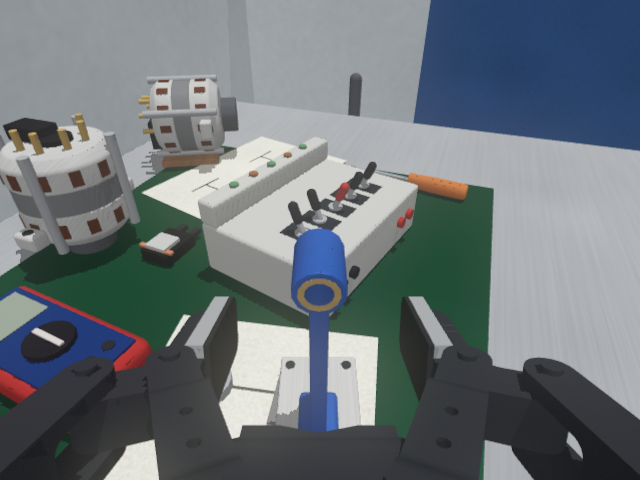

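The wrist view shows the bracket standing upright and square on its plate, with the barrel face at (319,292). The red toggle leans front and the other toggles are as before. Next I swing the tool round via the robot side to the bracket's other face.

Call:
apply_moves([
  {"tx": 0.0, "ty": 0.0, "tz": 0.04, "rx": 0.0, "ry": 0.0, "rz": 0.0, "claw": 0.06},
  {"tx": 0.02, "ty": 0.0, "tz": 0.075, "rx": 6.12, "ry": -0.61, "rz": -9.79, "claw": 0.06},
  {"tx": 0.039, "ty": -0.01, "tz": 0.075, "rx": 6.12, "ry": -0.61, "rz": -9.79, "claw": 0.06},
  {"tx": 0.039, "ty": -0.018, "tz": 0.075, "rx": 6.12, "ry": -0.61, "rz": -9.79, "claw": 0.06},
  {"tx": 0.039, "ty": -0.018, "tz": 0.075, "rx": 6.12, "ry": -0.61, "rz": -9.79, "claw": 0.06},
  {"tx": 0.039, "ty": -0.018, "tz": 0.075, "rx": 6.12, "ry": -0.61, "rz": -9.79, "claw": 0.06},
  {"tx": 0.039, "ty": -0.018, "tz": 0.075, "rx": 6.12, "ry": -0.61, "rz": -9.79, "claw": 0.06},
  {"tx": 0.039, "ty": -0.018, "tz": 0.075, "rx": 6.12, "ry": -0.61, "rz": -9.79, "claw": 0.06},
  {"tx": 0.039, "ty": -0.018, "tz": 0.075, "rx": 6.12, "ry": -0.61, "rz": -9.79, "claw": 0.06},
  {"tx": 0.039, "ty": -0.018, "tz": 0.075, "rx": 6.12, "ry": -0.61, "rz": -9.79, "claw": 0.06},
])

```text
clock: 15.65
eef_pos: [463.7, -20.8, 288.2]
tool_rot: [3.139, -0.701, -2.091]
force: [-0.5, 0.0, -0.7]
width: 59.9
```

```bash
python3 shot.py 18; python3 - <<'E'
from plan import *
M=tool(155,40)@F; go(np.array([490,-100,300])+19*M[:,2],M)
E
```

```text
15.65 [463.6537751  -20.84590487 288.24974459] [ 3.13865066 -0.70060812 -2.09094736] [ 0.161  0.72  -0.854  1.669  0.714  1.736  1.709] [-0.5  0.  -0.7] 59.88686379996939
shift m [ 0.0153 -0.074  -0.0028] rot/5deg [ -0.02  -0.04 -17.02] deg 85.1
```

Call:
apply_moves([
  {"tx": 0.015, "ty": -0.02, "tz": 0.0, "rx": 0.0, "ry": 0.0, "rz": -1.7, "claw": 0.06},
  {"tx": 0.015, "ty": -0.04, "tz": 0.0, "rx": 0.0, "ry": 0.0, "rz": -3.4, "claw": 0.06},
  {"tx": 0.015, "ty": -0.06, "tz": 0.0, "rx": 0.0, "ry": 0.0, "rz": -5.1, "claw": 0.06},
  {"tx": 0.015, "ty": -0.074, "tz": 0.0, "rx": 0.0, "ry": 0.0, "rz": -6.8, "claw": 0.06},
  {"tx": 0.015, "ty": -0.074, "tz": 0.0, "rx": 0.0, "ry": 0.0, "rz": -8.5, "claw": 0.06},
  {"tx": 0.015, "ty": -0.074, "tz": 0.0, "rx": 0.0, "ry": 0.0, "rz": -10.2, "claw": 0.06},
  {"tx": 0.015, "ty": -0.074, "tz": 0.0, "rx": 0.0, "ry": 0.0, "rz": -11.9, "claw": 0.06},
  {"tx": 0.015, "ty": -0.074, "tz": 0.0, "rx": 0.0, "ry": 0.0, "rz": -13.6, "claw": 0.06},
  {"tx": 0.015, "ty": -0.074, "tz": 0.0, "rx": 0.0, "ry": 0.0, "rz": -15.3, "claw": 0.06},
  {"tx": 0.015, "ty": -0.074, "tz": 0.0, "rx": 0.0, "ry": 0.0, "rz": -17.0, "claw": 0.06},
  {"tx": 0.015, "ty": -0.074, "tz": 0.0, "rx": 0.0, "ry": 0.0, "rz": -17.0, "claw": 0.06},
])

```text
clock: 16.75
eef_pos: [477.6, -96.5, 288.1]
tool_rot: [-3.136, -0.701, 2.7]
force: [-0.0, -0.4, 1.1]
width: 59.8
```

```bash
python3 shot.py 19 scene; python3 - <<'E'
from plan import *
s=read_state();q=s["qpos"];M0=R.from_euler('xyz',s["tool_rot"]).as_matrix()
p0=s["eef_pos"]-19*M0[:,2]
G=np.array([448.2,-64.8,71])
for t in(60,65):
  Mh=tool(110,t)@F;P=G-100*Mh[:,2]
  go(P+[0,0,60]+19*Mh[:,2],Mh);print(P)
  chain(q,p0,M0,[("pre+",P+[0,0,60],Mh),("pre2",P,Mh),("g",G,Mh),("up",G+[0,30,140],Mh)])
E
```

```text
16.75 [477.62931764 -96.50580605 288.13484872] [-3.13624458 -0.70125067  2.69988492] [ 0.511  0.793 -0.543  1.345  0.092  1.742  1.097] [-0.  -0.4  1.1] 59.831047265791845
shift m [-0.0058 -0.036  -0.1171] rot/5deg [ 3.01  2.74 -8.95] deg 49.2
[ 477.81981327 -146.17976813  121.        ]
pre+ err 0.0 margin 0.26 [ 0.8   1.02 -0.44  1.48 -0.32  1.5   0.91]
pre2 err 0.0 margin 0.49 [ 0.8   1.1  -0.43  1.48 -0.3   1.43  0.95]
g err 0.0 margin 0.59 [ 0.75  1.13 -0.45  1.7  -0.33  1.17  0.98]
up err 0.0 margin 0.69 [ 0.75  0.9  -0.52  1.75 -0.41  1.29  0.88]
shift m [-0.0047 -0.0391 -0.1233] rot/5deg [ 3.76  3.44 -8.9 ] deg 51.3
[ 479.19755192 -149.96507396  113.26182617]
pre+ err 0.0 margin 0.26 [ 0.81  1.08 -0.44  1.43 -0.34  1.56  0.92]
pre2 err 0.0 margin 0.43 [ 0.8   1.16 -0.43  1.42 -0.32  1.5   0.96]
g err 0.0 margin 0.51 [ 0.76  1.18 -0.46  1.65 -0.35  1.25  1.  ]
up err 0.0 margin 0.63 [ 0.77  0.94 -0.52  1.73 -0.44  1.35  0.9 ]
```

Call:
apply_moves([
  {"tx": 0.0, "ty": -0.02, "tz": 0.0, "rx": 0.5, "ry": 0.45, "rz": -1.5, "claw": 0.06},
  {"tx": -0.003, "ty": -0.044, "tz": -0.02, "rx": 1.0, "ry": 0.9, "rz": -3.0, "claw": 0.06},
  {"tx": -0.003, "ty": -0.044, "tz": -0.05, "rx": 1.5, "ry": 1.37, "rz": -4.5, "claw": 0.06},
  {"tx": -0.003, "ty": -0.044, "tz": -0.08, "rx": 2.0, "ry": 1.83, "rz": -6.0, "claw": 0.06},
  {"tx": -0.003, "ty": -0.044, "tz": -0.1, "rx": 2.5, "ry": 2.28, "rz": -7.5, "claw": 0.06},
  {"tx": -0.003, "ty": -0.044, "tz": -0.115, "rx": 3.01, "ry": 2.74, "rz": -8.95, "claw": 0.06},
  {"tx": -0.003, "ty": -0.044, "tz": -0.115, "rx": 3.01, "ry": 2.74, "rz": -8.95, "claw": 0.06},
  {"tx": -0.003, "ty": -0.044, "tz": -0.115, "rx": 3.01, "ry": 2.74, "rz": -8.95, "claw": 0.06},
])

```text
clock: 17.6
eef_pos: [476.4, -136.4, 175.1]
tool_rot: [3.135, -1.046, 1.929]
force: [0.8, 1.4, 0.8]
width: 59.8
```

```bash
python3 shot.py 20 wrist scene; python3 - <<'E'
from plan import *
Mh=tool(110,60)@F;G=np.array([450.9,-72.3,73.])
go(G-80*Mh[:,2]+19*Mh[:,2],Mh); go(G+19*Mh[:,2],Mh)
c=json.load(open("pics/wrist20.json")); im=load("pics/wrist20.png"); h=cv2.cvtColor(im,cv2.COLOR_RGB2HSV)
m=((h[...,0]>100)&(h[...,0]<125)&(h[...,1]>130)&(h[...,2]>50)).astype(np.uint8)
k,l,st,ce=cv2.connectedComponentsWithStats(m)
for i in range(1,k):
    if st[i,4]>200: print(st[i],ce[i].round())
z=np.array([np.cos(np.radians(-70)),np.sin(np.radians(-70)),0])
w=np.array([449.6,-68.6,73])
for t,p in(("barrel near face ctr",w+22*z+[0,0,100]),("barrel top",w+22*z+[0,0,116]),("web edge +60",w+20*z+[0,0,60]),("web edge +20",w+20*z+[0,0,20])):
    u=proj(c,p); r=int(u[1]); x=np.where(m[r,150:480])[0]+150 if 0<=r<480 else []
    print(t,u.round(1),(x.min(),x.max(),len(x)) if len(x) else None)
E
```

```text
17.6 [ 476.36610529 -136.38883065  175.07519305] [ 3.13525374 -1.04629542  1.92861539] [ 0.814  1.03  -0.434  1.433 -0.307  1.538  0.915] [0.8 1.4 0.8] 59.83011218719471
shift m [-0.0088  0.014  -0.0729] rot/5deg [ 0.02  0.07 -0.04] deg 0.4
shift m [-0.0325  0.0791 -0.1129] rot/5deg [ 0.02  0.07 -0.04] deg 0.4
[   0    0   67   76 2859] [24. 34.]
[  56    0   73   37 1396] [86. 12.]
[ 280  154   67  163 5016] [313. 209.]
[296 224  35  24 647] [313. 235.]
[ 294  333   42   53 1119] [308. 363.]
[ 580  344   60   76 2295] [613. 376.]
barrel near face ctr [314.8 226.9] (np.int64(280), np.int64(346), 41)
barrel top [314.7 200.6] (np.int64(282), np.int64(345), 64)
web edge +60 [315.  277.9] (np.int64(304), np.int64(321), 16)
web edge +20 [315.1 319.5] (np.int64(305), np.int64(314), 5)
```

Call:
apply_moves([
  {"tx": -0.01, "ty": 0.014, "tz": -0.04, "rx": 0.0, "ry": 0.07, "rz": 0.0, "claw": 0.06},
  {"tx": -0.01, "ty": 0.014, "tz": -0.073, "rx": 0.0, "ry": 0.07, "rz": 0.0, "claw": 0.06},
  {"tx": -0.01, "ty": 0.014, "tz": -0.073, "rx": 0.0, "ry": 0.07, "rz": 0.0, "claw": 0.06},
  {"tx": -0.018, "ty": 0.036, "tz": -0.087, "rx": 0.0, "ry": 0.07, "rz": 0.0, "claw": 0.06},
  {"tx": -0.026, "ty": 0.058, "tz": -0.1, "rx": 0.0, "ry": 0.07, "rz": 0.0, "claw": 0.05},
  {"tx": -0.0336, "ty": 0.0787, "tz": -0.113, "rx": 0.0, "ry": 0.07, "rz": 0.0, "claw": 0.04},
  {"tx": -0.0336, "ty": 0.0787, "tz": -0.113, "rx": 0.0, "ry": 0.07, "rz": 0.0, "claw": 0.03},
  {"tx": -0.0336, "ty": 0.0787, "tz": -0.113, "rx": 0.0, "ry": 0.07, "rz": 0.0, "claw": 0.025},
])

```text
clock: 18.5
eef_pos: [444.2, -59.5, 63.3]
tool_rot: [-3.138, -1.045, 1.915]
force: [0.5, -0.9, 0.2]
width: 25.3
```

```bash
python3 - <<'E'
from plan import *
Mh=tool(110,60)@F;G=np.array([449.8,-72.7,73.])
s=read_state();print(s["eef_pos"],s["force"],s["width"]);go(G+19*Mh[:,2],Mh)
E
```

```text
[444.23864411 -59.50173704  63.33923548] [ 0.52652315 -0.85393605  0.1913953 ] 25.315122417184075
shift m [-0.0001  0.0023  0.0002] rot/5deg [ 0.03 -0.01  0.01] deg 0.2
```

Close the grip, then lift slightly.

Call:
apply_moves([
  {"tx": 0.0, "ty": 0.002, "tz": 0.0, "rx": 0.0, "ry": 0.0, "rz": 0.0, "claw": 0.015},
  {"tx": 0.0, "ty": 0.002, "tz": 0.0, "rx": 0.0, "ry": 0.0, "rz": 0.0, "claw": 0.005},
  {"tx": 0.0, "ty": 0.002, "tz": 0.0, "rx": 0.0, "ry": 0.0, "rz": 0.0, "claw": 0.005},
  {"tx": 0.0, "ty": 0.002, "tz": 0.0, "rx": 0.0, "ry": 0.0, "rz": 0.0, "claw": 0.005},
  {"tx": 0.0, "ty": 0.002, "tz": 0.0, "rx": 0.0, "ry": 0.0, "rz": 0.0, "claw": 0.005},
  {"tx": 0.0, "ty": 0.002, "tz": 0.01, "rx": 0.0, "ry": 0.0, "rz": 0.0, "claw": 0.005},
  {"tx": 0.0, "ty": 0.002, "tz": 0.03, "rx": 0.0, "ry": 0.0, "rz": 0.0, "claw": 0.005},
  {"tx": 0.0, "ty": 0.002, "tz": 0.06, "rx": 0.0, "ry": 0.0, "rz": 0.0, "claw": 0.005},
  {"tx": 0.0, "ty": 0.002, "tz": 0.1, "rx": 0.0, "ry": 0.0, "rz": 0.0, "claw": 0.005},
  {"tx": 0.0, "ty": 0.002, "tz": 0.13, "rx": 0.0, "ry": 0.0, "rz": 0.0, "claw": 0.005},
  {"tx": 0.0, "ty": 0.002, "tz": 0.13, "rx": 0.0, "ry": 0.0, "rz": 0.0, "claw": 0.005},
])

```text
clock: 19.6
eef_pos: [443.5, -58.3, 194.3]
tool_rot: [-3.138, -1.042, 1.914]
force: [1.1, -0.8, -4.7]
width: 11.1
```

```bash
python3 shot.py 21 wrist scene side; python3 - <<'E'
from plan import *
s=read_state();q=s["qpos"];M0=R.from_euler('xyz',s["tool_rot"]).as_matrix();p0=s["eef_pos"]-19*M0[:,2];print(p0,s["torque"])
for az in(-70,-60,-80):
  u=np.array([np.cos(np.radians(az)),np.sin(np.radians(az)),0]);P=np.array([445.5,155,92])+100*u; Mf=tool(az,30)
  print(az,P); chain(q,p0,M0,[("v",[450,-20,240],tool(-70,0)),("turn",P+[0,0,110],Mf),("down",P,Mf)])
E
```

```text
19.6 [443.52351895 -58.27144568 194.33174131] [-3.13832555 -1.0417885   1.91390354] [ 0.792  0.933 -0.477  1.661 -0.364  1.375  0.904] [ 1.1 -0.8 -4.7] 11.124002476987405
[447.44489988 -73.93106152 199.75406063] [-1.51083486 -0.57623105 -0.00209696]
-70 [479.70201433  61.03073792  92.        ]
v err 0.0 margin 0.39 [ 0.16  0.36 -0.23  2.08  0.12  0.71  0.2 ]
turn err 0.0 margin 0.33 [-0.58  0.5   0.1   2.13  0.74  0.74 -0.75]
down err 0.0 margin 0.26 [-0.65  0.72  0.2   2.19  0.92  0.49 -1.01]
-60 [495.5         68.39745962  92.        ]
v err 0.0 margin 0.39 [ 0.16  0.36 -0.23  2.08  0.12  0.71  0.2 ]
turn err 0.0 margin 0.32 [-0.58  0.49  0.1   2.15  0.84  0.67 -0.69]
down err 0.0 margin 0.18 [-0.68  0.72  0.24  2.22  1.09  0.41 -1.03]
-80 [462.86481777  56.5192247   92.        ]
v err 0.0 margin 0.39 [ 0.16  0.36 -0.23  2.08  0.12  0.71  0.2 ]
turn err 0.0 margin 0.34 [-0.58  0.51  0.1   2.1   0.64  0.81 -0.82]
down err 0.0 margin 0.3 [-0.62  0.72  0.17  2.17  0.77  0.57 -1.03]
```

```bash
python3 - <<'E'
from plan import *
M=tool(-70.3,0); go(np.array([450,-20,240])+19*M[:,2],M)
M=tool(-70.3,30.2); P=np.array([479.4,61,170]); print(P+19*M[:,2])
E
```

```text
shift m [0.0082 0.0385 0.0308] rot/5deg [-11.25  -4.11   0.03] deg 59.9
[482.62174714  52.0020092  153.57877876]
```

Call:
apply_moves([
  {"tx": 0.0, "ty": 0.01, "tz": 0.03, "rx": -1.5, "ry": -0.55, "rz": 0.0, "claw": 0.005},
  {"tx": 0.003, "ty": 0.02, "tz": 0.031, "rx": -3.0, "ry": -1.1, "rz": 0.0, "claw": 0.005},
  {"tx": 0.006, "ty": 0.03, "tz": 0.031, "rx": -4.5, "ry": -1.65, "rz": 0.0, "claw": 0.005},
  {"tx": 0.008, "ty": 0.0385, "tz": 0.031, "rx": -6.0, "ry": -2.2, "rz": 0.0, "claw": 0.005},
  {"tx": 0.008, "ty": 0.0385, "tz": 0.031, "rx": -7.5, "ry": -2.74, "rz": 0.0, "claw": 0.005},
  {"tx": 0.008, "ty": 0.0385, "tz": 0.031, "rx": -9.0, "ry": -3.29, "rz": 0.0, "claw": 0.005},
  {"tx": 0.008, "ty": 0.0385, "tz": 0.031, "rx": -10.5, "ry": -3.84, "rz": 0.0, "claw": 0.005},
  {"tx": 0.008, "ty": 0.0385, "tz": 0.031, "rx": -11.25, "ry": -4.11, "rz": 0.0, "claw": 0.005},
  {"tx": 0.008, "ty": 0.0385, "tz": 0.031, "rx": -11.25, "ry": -4.11, "rz": 0.0, "claw": 0.005},
])

```text
clock: 20.65
eef_pos: [448.0, -16.3, 221.5]
tool_rot: [-3.139, -0.003, 1.921]
force: [0.2, 0.6, -5.2]
width: 11.3
```

```bash
python3 - <<'E'
from plan import *
s=read_state();print(s["eef_pos"],s["tool_rot"],s["force"],s["torque"],s["width"])
M=tool(-70.3,30.2); P=np.array([479.4,61,190]);go(P+19*M[:,2],M)
E
```

```text
[448.02247702 -16.31740317 221.47154967] [-3.13883113e+00 -3.12458344e-03  1.92080471e+00] [ 0.20053383  0.55450787 -5.19770896] [ 0.09157048 -0.01291569  0.00675782] 11.335324111848035
shift m [ 0.0346  0.0683 -0.0479] rot/5deg [-5.7  -2.09 -0.06] deg 30.4
```

Call:
apply_moves([
  {"tx": 0.01, "ty": 0.01, "tz": 0.0, "rx": -1.4, "ry": -0.5, "rz": 0.0, "claw": 0.005},
  {"tx": 0.02, "ty": 0.03, "tz": 0.0, "rx": -2.8, "ry": -1.0, "rz": -0.06, "claw": 0.005},
  {"tx": 0.03, "ty": 0.05, "tz": -0.01, "rx": -4.2, "ry": -1.55, "rz": -0.06, "claw": 0.005},
  {"tx": 0.0346, "ty": 0.068, "tz": -0.025, "rx": -5.7, "ry": -2.09, "rz": -0.06, "claw": 0.005},
  {"tx": 0.0346, "ty": 0.068, "tz": -0.048, "rx": -5.7, "ry": -2.09, "rz": -0.06, "claw": 0.005},
  {"tx": 0.0346, "ty": 0.068, "tz": -0.048, "rx": -5.7, "ry": -2.09, "rz": -0.06, "claw": 0.005},
  {"tx": 0.0346, "ty": 0.068, "tz": -0.048, "rx": -5.7, "ry": -2.09, "rz": -0.06, "claw": 0.005},
])

```text
clock: 21.35
eef_pos: [484.2, 46.4, 173.7]
tool_rot: [3.14, 0.53, 1.907]
force: [0.3, -1.1, -3.6]
width: 11.4
```

```bash
python3 shot.py 22 side wrist scene; python3 - <<'E'
from plan import *
s=read_state();M0=R.from_euler('xyz',s["tool_rot"]).as_matrix();G=s["eef_pos"]-19*M0[:,2];print("G",G,s["torque"])
tl=np.arctan2(np.hypot(*M0[:2,2]),-M0[2,2]);az=np.arctan2(M0[1,2],M0[0,2]);print("tilt",np.degrees(tl),"az",np.degrees(az))
u=np.array([np.cos(az),np.sin(az),0]);exp=G-100*u+[0,0,22-4];print("exp bore top",exp)
names={"side":load("pics/side22.png"),"wrist":load("pics/wrist22.png"),"scene":load("pics/scene22.png")}
tiles=[]
for n in("side","scene"):
    c=json.load(open(f"pics/{n}22.json"));p=proj(c,exp);im=names[n];print(n,"exp px",p, "pin",proj(c,[445.5,154.8,116]))
    x,y=(p+[0,8]).astype(int);y=max(y,40);t=im[y-40:y+40,x-40:x+40]
    tiles.append(cv2.resize(t,(400,400),interpolation=cv2.INTER_CUBIC)); print(n,"crop origin",x-40,y-40,"x5")
o=np.zeros((600,800,3),np.uint8);o[:400,:400]=tiles[0];o[:400,400:]=tiles[1]
w=names["wrist"][:160,160:480];o[400:600,200:600]=cv2.resize(w,(400,200));save("pics/c22.png",o)
c=json.load(open("pics/wrist22.json"));print("wrist exp",proj(c,exp),"rim",proj(c,exp+16*u),"web top",proj(c,exp+60*u-[0,0,2]))
h=cv2.cvtColor(names["wrist"],cv2.COLOR_RGB2HSV);m=((h[...,0]>100)&(h[...,0]<125)&(h[...,1]>130)&(h[...,2]>40))
for r in(10,30,50,70,90,110,150,200):
    x=np.where(m[r,150:480])[0]+150; print(r,(x.min(),x.max()) if len(x) else None)
E
```

```text
21.35 [484.24804039  46.40635422 173.68204118] [3.14000098 0.5295042  1.90744009] [-0.595  0.556  0.103  2.097  0.74   0.732 -0.787] [ 0.3 -1.1 -3.6] 11.362414023642565
G [482.39339601  54.9936122  192.01972986] [ 0.92424847  0.31448933 -0.00995684]
tilt 30.274188104620194 az -70.05085980952131
exp bore top [448.27480895 148.99319739 210.01972986]
side exp px [347.16370826 287.34049737] pin [344.63162825 319.35548229]
side crop origin 307 255 x5
scene exp px [334.47985569 152.50830372] pin [334.83239647 172.63455993]
scene crop origin 294 120 x5
wrist exp [315.17346579  62.51058465] rim [316.95196699 165.37979301] web top [319.58470124 314.15234878]
10 (np.int64(190), np.int64(447))
30 (np.int64(189), np.int64(448))
50 (np.int64(195), np.int64(444))
70 (np.int64(207), np.int64(439))
90 (np.int64(222), np.int64(424))
110 (np.int64(280), np.int64(405))
150 (np.int64(280), np.int64(363))
200 (np.int64(293), np.int64(343))
```

View pics/c22.png

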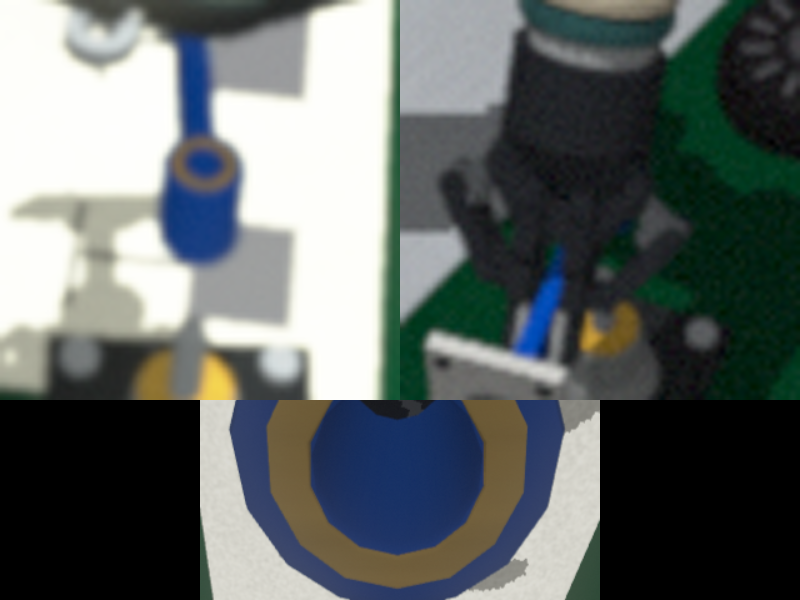

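Side view (left crop): bore mouth at about px (347.8,288.6), pin tip at about (345,319). In the wrist crop the bore spans columns 248–388, with its lower edge at row ~124. The plate stands high in the scene crop, so the bracket is turned over.

```bash
python3 - <<'E'
from h import *
cs=json.load(open("pics/side22.json"));cw=json.load(open("pics/wrist22.json"))
az=np.radians(-70.05);u=np.array([np.cos(az),np.sin(az),0])
for z in(208,210,212,214): print(z,"side",onz(cs,347.8,288.6,z).round(1),"wrist via bore edge",(onz(cw,318,124,z)-7.75*u).round(1),"width",np.linalg.norm(onz(cw,248,55,z)-onz(cw,388,55,z)).round(1))
print(tri(cs,(347.8,288.6),cw,proj(cw,onz(cw,318,124,210)-7.75*u)))
# pin tip in side, auto: expected px and measured (345,319)
c0=json.load(open("pics/wrist7.json")); print("pin from side0 ring z110",onz(json.load(open("pics/side0.json")),344.3,320.7,110),"side0/scene tri 445.4,154.5; wrist7",onz(c0,265,99,116))
# blob of pin in side22: grey dark column above washer
im=load("pics/side22.png"); 
for r in range(314,330,2): print(r,im[r,335:356].sum(1).tolist())
E
```

```text
208 side [446.6 149.9 208. ] wrist via bore edge [449.3 147.  208. ] width 18.5
210 side [446.3 151.5 210. ] wrist via bore edge [448.9 148.1 210. ] width 17.9
212 side [446.  153.1 212. ] wrist via bore edge [448.5 149.2 212. ] width 17.2
214 side [445.7 154.7 214. ] wrist via bore edge [448.1 150.2 214. ] width 16.5
(array([448.89024036, 144.68708598, 201.55806933]), np.float64(2.3716732252265613))
pin from side0 ring z110 [446.0486612  154.02145057 110.        ] side0/scene tri 445.4,154.5; wrist7 [445.62157801 155.53008718 116.        ]
314 [686, 739, 755, 759, 759, 759, 759, 758, 744, 681, 550, 484, 474, 473, 472, 473, 474, 473, 476, 473, 473]
316 [609, 715, 754, 759, 759, 759, 759, 755, 732, 642, 513, 475, 474, 475, 473, 475, 474, 471, 476, 478, 473]
318 [625, 718, 749, 753, 753, 753, 753, 741, 677, 529, 429, 432, 490, 560, 601, 601, 586, 565, 537, 524, 518]
320 [605, 652, 649, 613, 592, 609, 625, 579, 472, 389, 371, 412, 549, 697, 745, 753, 752, 748, 742, 735, 734]
322 [388, 391, 392, 384, 392, 394, 382, 363, 358, 364, 369, 385, 457, 599, 709, 742, 749, 750, 750, 750, 750]
324 [161, 175, 193, 200, 207, 233, 268, 308, 337, 353, 353, 357, 353, 351, 368, 396, 413, 420, 433, 442, 450]
326 [139, 184, 233, 269, 287, 300, 315, 323, 340, 351, 355, 359, 392, 407, 379, 305, 226, 182, 183, 189, 191]
328 [216, 260, 297, 308, 308, 315, 323, 333, 344, 350, 355, 375, 427, 488, 507, 478, 409, 322, 245, 198, 188]
```

Call:
apply_moves([
  {"tx": -0.0027, "ty": 0.0058, "tz": -0.01, "rx": 0.0, "ry": 0.0, "rz": 0.0, "claw": 0.005},
  {"tx": -0.0027, "ty": 0.0058, "tz": -0.03, "rx": 0.0, "ry": 0.0, "rz": 0.0, "claw": 0.005},
  {"tx": -0.0027, "ty": 0.0058, "tz": -0.044, "rx": 0.0, "ry": 0.0, "rz": 0.0, "claw": 0.005},
  {"tx": -0.0027, "ty": 0.0058, "tz": -0.044, "rx": 0.0, "ry": 0.0, "rz": 0.0, "claw": 0.005},
  {"tx": -0.0027, "ty": 0.0058, "tz": -0.044, "rx": 0.0, "ry": 0.0, "rz": 0.0, "claw": 0.005},
])

```text
clock: 22.0
eef_pos: [482.6, 54.1, 130.8]
tool_rot: [3.133, 0.528, 1.906]
force: [0.3, -0.7, -4.0]
width: 10.9
```

```bash
python3 shot.py 23 side wrist; python3 - <<'E'
from h import *
s=read_state();M0=R.from_euler('xyz',s["tool_rot"]).as_matrix();G=s["eef_pos"]-19*M0[:,2]
az=np.arctan2(M0[1,2],M0[0,2]);u=np.array([np.cos(az),np.sin(az),0]);bt=G-100*u+[0,0,18];print("kin bore top",bt)
c=json.load(open("pics/side23.json"));im=load("pics/side23.png");h=cv2.cvtColor(im,cv2.COLOR_RGB2HSV)
p=proj(c,bt);print("side exp",p)
m=((h[...,0]>100)&(h[...,0]<125)&(h[...,1]>130)&(h[...,2]>40))
for r in range(int(p[1])-4,int(p[1])+26,3):
    x=np.where(m[r,int(p[0])-25:int(p[0])+25])[0]+int(p[0])-25; print(r,(x.min(),x.max(),(x.min()+x.max())/2) if len(x) else None, h[r,int(p[0])-12:int(p[0])+12,2].tolist() if not len(x) else "")
b=((h[...,0]>8)&(h[...,0]<28)&(h[...,1]>90)).astype(np.uint8)
k,l,st,ce=cv2.connectedComponentsWithStats(b)
for i in range(1,k):
    if st[i,4]>10 and abs(ce[i]-p).max()<60: print("bronze",st[i],ce[i])
print("exp at pin: ring", proj(c,[445.6,154.8,bt[2]]),"washer",proj(c,[445.6,154.8,66]))
w=load("pics/wrist23.png");cw=json.load(open("pics/wrist23.json"));print("wrist: pin tip px exp",proj(cw,[445.6,154.8,116]),"bore top",proj(cw,bt),"bore bottom",proj(cw,bt-[0,0,44]))
hw=cv2.cvtColor(w,cv2.COLOR_RGB2HSV)
g=((hw[...,1]<70)).astype(np.uint8); g[170:]=0
k,l,st,ce=cv2.connectedComponentsWithStats(g)
for i in range(1,k):
    if st[i,4]>60: print("grey",st[i],ce[i].round())
E
```

```text
22.0 [482.60133499  54.13167116 130.78312011] [3.13349262 0.5283153  1.90613506] [-0.629  0.639  0.132  2.125  0.8    0.639 -0.894] [ 0.3 -0.7 -4. ] 10.8541126128277
kin bore top [444.99005409 157.19861214 165.63228049]
side exp [346.10349031 305.46103907]
301 None [212, 227, 242, 247, 239, 205, 147, 107, 109, 107, 99, 98, 99, 100, 108, 112, 107, 120, 139, 152, 158, 160, 162, 164]
304 (np.int64(343), np.int64(348), np.float64(345.5)) 
307 None [237, 240, 234, 201, 151, 123, 108, 103, 109, 99, 104, 114, 117, 114, 106, 100, 114, 111, 113, 130, 144, 154, 157, 158]
310 (np.int64(339), np.int64(352), np.float64(345.5)) 
313 (np.int64(339), np.int64(351), np.float64(345.0)) 
316 (np.int64(338), np.int64(351), np.float64(344.5)) 
319 (np.int64(339), np.int64(350), np.float64(344.5)) 
322 (np.int64(340), np.int64(348), np.float64(344.0)) 
325 None [40, 43, 51, 67, 86, 102, 108, 106, 104, 115, 118, 118, 115, 111, 116, 109, 89, 72, 69, 72, 79, 87, 88, 91]
328 None [61, 91, 118, 134, 140, 140, 133, 120, 113, 116, 119, 119, 128, 170, 216, 230, 223, 188, 135, 86, 54, 54, 59, 70]
bronze [289 266   9  11  12] [293.16666667 271.41666667]
bronze [334 325  21  17 227] [343.96035242 333.42290749]
exp at pin: ring [346.15136834 304.42945494] washer [343.12562937 333.2161759 ]
wrist: pin tip px exp [310.41192063 -21.46346323] bore top [310.10433071  58.54268993] bore bottom [311.21515751 -28.02873698]
grey [   0    0   34  170 3195] [ 11. 107.]
grey [  116     0   164   170 13575] [176.  95.]
grey [289   0  34   7 164] [305.   2.]
grey [304   0  43  15 127] [328.   9.]
grey [  355    17   194   153 14343] [465. 100.]
grey [237 111  62  36  63] [267. 133.]
```

Call:
apply_moves([
  {"tx": 0.0004, "ty": -0.0014, "tz": -0.002, "rx": 0.0, "ry": 0.0, "rz": 0.0, "claw": 0.005},
  {"tx": 0.0004, "ty": -0.0014, "tz": -0.005, "rx": 0.0, "ry": 0.0, "rz": 0.0, "claw": 0.005},
  {"tx": 0.0004, "ty": -0.0014, "tz": -0.008, "rx": 0.0, "ry": 0.0, "rz": 0.0, "claw": 0.005},
  {"tx": 0.0004, "ty": -0.0014, "tz": -0.011, "rx": 0.0, "ry": 0.0, "rz": 0.0, "claw": 0.005},
  {"tx": 0.0004, "ty": -0.0014, "tz": -0.011, "rx": 0.0, "ry": 0.0, "rz": 0.0, "claw": 0.005},
])

```text
clock: 22.6
eef_pos: [482.7, 53.1, 119.0]
tool_rot: [3.135, 0.529, 1.908]
force: [-0.4, -0.1, -4.1]
width: 11.5
```

Call:
apply_moves([
  {"tx": 0.0, "ty": 0.0, "tz": -0.003, "rx": 0.0, "ry": 0.0, "rz": 0.0, "claw": 0.005},
  {"tx": 0.0, "ty": 0.0, "tz": -0.005, "rx": 0.0, "ry": 0.0, "rz": 0.0, "claw": 0.005},
  {"tx": 0.0, "ty": 0.0, "tz": -0.007, "rx": 0.0, "ry": 0.0, "rz": 0.0, "claw": 0.005},
  {"tx": 0.0, "ty": 0.0, "tz": -0.007, "rx": 0.0, "ry": 0.0, "rz": 0.0, "claw": 0.005},
])

```text
clock: 23.0
eef_pos: [482.4, 50.5, 112.9]
tool_rot: [3.136, 0.532, 1.906]
force: [-0.1, -5.3, -0.4]
width: 11.2
```

Call:
apply_moves([
  {"tx": 0.0, "ty": -0.002, "tz": 0.0, "rx": 0.0, "ry": 0.0, "rz": 0.0, "claw": 0.005},
  {"tx": 0.0, "ty": -0.003, "tz": -0.003, "rx": 0.0, "ry": 0.0, "rz": 0.0, "claw": 0.005},
  {"tx": 0.0, "ty": -0.003, "tz": -0.006, "rx": 0.0, "ry": 0.0, "rz": 0.0, "claw": 0.005},
  {"tx": 0.0, "ty": -0.003, "tz": -0.009, "rx": 0.0, "ry": 0.0, "rz": 0.0, "claw": 0.005},
  {"tx": 0.0, "ty": -0.003, "tz": -0.009, "rx": 0.0, "ry": 0.0, "rz": 0.0, "claw": 0.005},
])

```text
clock: 23.5
eef_pos: [482.5, 49.2, 103.1]
tool_rot: [3.135, 0.53, 1.907]
force: [0.3, -4.4, -3.6]
width: 11.5
```

```bash
python3 -c "
from h import *
s=read_state();print(s['force'],s['torque'],s['eef_pos'])"
```

```text
[ 0.25774265 -4.38127733 -3.57137816] [-0.10161446  0.3285041  -0.05546311] [482.52199821  49.19389328 103.09983882]
```

Call:
apply_moves([
  {"tx": 0.0, "ty": -0.002, "tz": -0.003, "rx": 0.0, "ry": 0.0, "rz": 0.0, "claw": 0.005},
  {"tx": 0.0, "ty": -0.002, "tz": -0.006, "rx": 0.0, "ry": 0.0, "rz": 0.0, "claw": 0.005},
  {"tx": 0.0, "ty": -0.002, "tz": -0.01, "rx": 0.0, "ry": 0.0, "rz": 0.0, "claw": 0.005},
  {"tx": 0.0, "ty": -0.002, "tz": -0.014, "rx": 0.0, "ry": 0.0, "rz": 0.0, "claw": 0.005},
  {"tx": 0.0, "ty": -0.002, "tz": -0.018, "rx": 0.0, "ry": 0.0, "rz": 0.0, "claw": 0.005},
  {"tx": 0.0, "ty": -0.002, "tz": -0.02, "rx": 0.0, "ry": 0.0, "rz": 0.0, "claw": 0.005},
  {"tx": 0.0, "ty": -0.002, "tz": -0.02, "rx": 0.0, "ry": 0.0, "rz": 0.0, "claw": 0.005},
])

```text
clock: 24.2
eef_pos: [483.0, 48.6, 83.0]
tool_rot: [3.134, 0.528, 1.908]
force: [-0.1, 0.1, -4.4]
width: 11.3
```

Call:
apply_moves([
  {"tx": 0.0, "ty": 0.0, "tz": -0.002, "rx": 0.0, "ry": 0.0, "rz": 0.0, "claw": 0.005},
  {"tx": 0.0, "ty": 0.0, "tz": -0.004, "rx": 0.0, "ry": 0.0, "rz": 0.0, "claw": 0.005},
  {"tx": 0.0, "ty": 0.0, "tz": -0.006, "rx": 0.0, "ry": 0.0, "rz": 0.0, "claw": 0.005},
  {"tx": 0.0, "ty": 0.0, "tz": -0.006, "rx": 0.0, "ry": 0.0, "rz": 0.0, "claw": 0.005},
])

```text
clock: 24.6
eef_pos: [483.0, 48.2, 77.2]
tool_rot: [3.134, 0.528, 1.907]
force: [0.3, -0.4, -4.4]
width: 11.3
```

Call:
apply_moves([
  {"tx": 0.0, "ty": 0.0, "tz": -0.001, "rx": 0.0, "ry": 0.0, "rz": 0.0, "claw": 0.005},
  {"tx": 0.0, "ty": 0.0, "tz": -0.003, "rx": 0.0, "ry": 0.0, "rz": 0.0, "claw": 0.005},
  {"tx": 0.0, "ty": 0.0, "tz": -0.004, "rx": 0.0, "ry": 0.0, "rz": 0.0, "claw": 0.005},
  {"tx": 0.0, "ty": 0.0, "tz": -0.004, "rx": 0.0, "ry": 0.0, "rz": 0.0, "claw": 0.005},
])

```text
clock: 25.0
eef_pos: [482.9, 48.1, 73.3]
tool_rot: [3.134, 0.528, 1.907]
force: [0.2, 0.1, -4.4]
width: 11.3
```

Call:
apply_moves([
  {"tx": 0.0, "ty": 0.0, "tz": -0.002, "rx": 0.0, "ry": 0.0, "rz": 0.0, "claw": 0.005},
  {"tx": 0.0, "ty": 0.0, "tz": -0.004, "rx": 0.0, "ry": 0.0, "rz": 0.0, "claw": 0.005},
  {"tx": 0.0, "ty": 0.0, "tz": -0.004, "rx": 0.0, "ry": 0.0, "rz": 0.0, "claw": 0.005},
])

```text
clock: 25.3
eef_pos: [483.0, 47.9, 69.7]
tool_rot: [3.133, 0.529, 1.907]
force: [-1.2, -0.6, 1.7]
width: 11.5
```

The barrel touched down (force went from −4.4 to +1.7 N) with the grasp at z ≈ 86 mm, close to the 88 expected. I'll press slightly, release and retreat along the tool axis.

Call:
apply_moves([
  {"tx": 0.0, "ty": 0.0, "tz": -0.002, "rx": 0.0, "ry": 0.0, "rz": 0.0, "claw": 0.005},
  {"tx": 0.0, "ty": 0.0, "tz": -0.001, "rx": 0.0, "ry": 0.0, "rz": 0.0, "claw": 0.014},
  {"tx": 0.0, "ty": 0.0, "tz": -0.001, "rx": 0.0, "ry": 0.0, "rz": 0.0, "claw": 0.025},
  {"tx": 0.0, "ty": 0.0, "tz": -0.001, "rx": 0.0, "ry": 0.0, "rz": 0.0, "claw": 0.04},
  {"tx": 0.0, "ty": 0.0, "tz": -0.001, "rx": 0.0, "ry": 0.0, "rz": 0.0, "claw": 0.06},
  {"tx": 0.0, "ty": 0.0, "tz": -0.001, "rx": 0.0, "ry": 0.0, "rz": 0.0, "claw": 0.06},
  {"tx": -0.0035, "ty": 0.0095, "tz": 0.017, "rx": 0.0, "ry": 0.0, "rz": 0.0, "claw": 0.06},
  {"tx": -0.01, "ty": 0.028, "tz": 0.052, "rx": 0.0, "ry": 0.0, "rz": 0.0, "claw": 0.06},
  {"tx": -0.017, "ty": 0.047, "tz": 0.087, "rx": 0.0, "ry": 0.0, "rz": 0.0, "claw": 0.06},
  {"tx": -0.017, "ty": 0.047, "tz": 0.13, "rx": 0.0, "ry": 0.0, "rz": 0.0, "claw": 0.06},
  {"tx": -0.017, "ty": 0.0, "tz": 0.17, "rx": 0.0, "ry": 0.0, "rz": 0.0, "claw": 0.06},
  {"tx": -0.017, "ty": -0.05, "tz": 0.2, "rx": 0.0, "ry": 0.0, "rz": 0.0, "claw": 0.06},
])

```text
clock: 26.5
eef_pos: [466.7, 15.5, 260.6]
tool_rot: [3.131, 0.528, 1.909]
force: [1.4, -1.2, 0.2]
width: 59.8
```

```bash
python3 shot.py 24 side scene wrist; python3 - <<'E'
from h import *
c=json.load(open("pics/side24.json"));im=load("pics/side24.png");h=cv2.cvtColor(im,cv2.COLOR_RGB2HSV)
b=((h[...,0]>8)&(h[...,0]<28)&(h[...,1]>90)).astype(np.uint8);m=((h[...,0]>100)&(h[...,0]<125)&(h[...,1]>130)&(h[...,2]>40)).astype(np.uint8)
for n,q in(("bronze",b),("blue",m)):
    k,l,st,ce=cv2.connectedComponentsWithStats(q)
    for i in range(1,k):
        if st[i,4]>8 and abs(ce[i]-[345,315]).max()<60: print(n,st[i],ce[i].round(1))
print("exp ring",proj(c,[445.6,154.8,110]),"pin tip",proj(c,[445.6,154.8,116]))
i0=load("pics/side0.png");h0=cv2.cvtColor(i0,cv2.COLOR_RGB2HSV)
for n,q in(("bronze0",((h0[...,0]>8)&(h0[...,0]<28)&(h0[...,1]>90)).astype(np.uint8)),("blue0",((h0[...,0]>100)&(h0[...,0]<125)&(h0[...,1]>130)&(h0[...,2]>40)).astype(np.uint8))):
    k,l,st,ce=cv2.connectedComponentsWithStats(q)
    for i in range(1,k):
        if st[i,4]>8 and abs(ce[i]-[345,315]).max()<60: print(n,st[i],ce[i].round(1))
cw=json.load(open("pics/wrist24.json"));print("wrist pin",proj(cw,[445.6,154.8,116]))
for r in range(310,346,3): print(r,m[r,330:360].tolist(),b[r,330:360].sum())
E
```

```text
26.5 [466.72093189  15.48329962 260.61006427] [3.13083928 0.52780211 1.9094401 ] [-0.54   0.366  0.076  2.091  0.674  0.87  -0.618] [ 1.4 -1.2  0.2] 59.772703950325585
bronze [283 272  11   5  12] [288.3 275. ]
bronze [334 330  21  12  78] [344.7 336.6]
blue [334 265  13  49 315] [341.3 284.1]
blue [337 323  16  15 159] [343.7 329.8]
exp ring [344.40286795 321.06459536] pin tip [344.58398159 319.34148976]
bronze0 [337 333  17   9  52] [345.2 338.5]
blue0 [ 268  322   85   35 1232] [307.2 336.3]
wrist pin [ 390.39557187 -232.52653523]
310 [0, 0, 0, 0, 0, 0, 0, 0, 0, 0, 0, 0, 1, 1, 1, 1, 1, 0, 0, 0, 0, 0, 0, 0, 0, 0, 0, 0, 0, 0] 0
313 [0, 0, 0, 0, 0, 0, 0, 0, 0, 0, 0, 0, 1, 1, 1, 1, 1, 0, 0, 0, 0, 0, 0, 0, 0, 0, 0, 0, 0, 0] 0
316 [0, 0, 0, 0, 0, 0, 0, 0, 0, 0, 0, 0, 0, 0, 0, 0, 0, 0, 0, 0, 0, 0, 0, 0, 0, 0, 0, 0, 0, 0] 0
319 [0, 0, 0, 0, 0, 0, 0, 0, 0, 0, 0, 0, 0, 0, 0, 0, 0, 0, 0, 0, 0, 0, 0, 0, 0, 0, 0, 0, 0, 0] 0
322 [0, 0, 0, 0, 0, 0, 0, 0, 0, 0, 0, 0, 0, 0, 0, 0, 0, 0, 0, 0, 0, 0, 0, 0, 0, 0, 0, 0, 0, 0] 0
325 [0, 0, 0, 0, 0, 0, 0, 1, 1, 1, 1, 1, 1, 1, 0, 0, 0, 0, 1, 1, 1, 1, 1, 0, 0, 0, 0, 0, 0, 0] 0
328 [0, 0, 0, 0, 0, 0, 0, 0, 1, 1, 1, 1, 1, 1, 1, 1, 1, 1, 1, 1, 1, 0, 0, 0, 0, 0, 0, 0, 0, 0] 0
331 [0, 0, 0, 0, 0, 0, 0, 0, 1, 1, 1, 1, 1, 1, 1, 1, 1, 1, 1, 1, 0, 0, 0, 0, 0, 0, 0, 0, 0, 0] 5
334 [0, 0, 0, 0, 0, 0, 0, 0, 1, 1, 1, 1, 1, 1, 1, 1, 1, 1, 1, 0, 0, 0, 0, 0, 0, 0, 0, 0, 0, 0] 4
337 [0, 0, 0, 0, 0, 0, 0, 0, 0, 0, 0, 0, 1, 1, 1, 1, 0, 0, 0, 0, 0, 0, 0, 0, 0, 0, 0, 0, 0, 0] 7
340 [0, 0, 0, 0, 0, 0, 0, 0, 0, 0, 0, 0, 0, 0, 0, 0, 0, 0, 0, 0, 0, 0, 0, 0, 0, 0, 0, 0, 0, 0] 11
343 [0, 0, 0, 0, 0, 0, 0, 0, 0, 0, 0, 0, 0, 0, 0, 0, 0, 0, 0, 0, 0, 0, 0, 0, 0, 0, 0, 0, 0, 0] 0
```

```bash
python3 - <<'E'
from h import *
c=json.load(open("pics/side24.json"))
for t in("0","24"):
    im=load(f"pics/side{t}.png").astype(int)
    print(t)
    for r in range(314,346): print(r," ".join("%3d,%3d,%3d"%tuple(im[r,x]) for x in(340,342,344,346,348)))
cam=np.array(c["origin"]);d=cam[:2]-[445.6,154.8];d/=np.linalg.norm(d)
for z in(66,70,76): print(z,"front bottom rim",proj(c,[*(np.array([445.6,154.8])+16*d),z]).round(1))
for z in(110,114,120): print(z,"top front rim",proj(c,[*(np.array([445.6,154.8])+16*d),z]).round(1),"top back rim",proj(c,[*(np.array([445.6,154.8])-16*d),z]).round(1))
E
```

```text
0
314 251,252,247 239,241,233 188,191,186 130,135,147 141,146,153
315 227,230,226 200,198,183 151,148,138 110,112,121 121,126,141
316 185,186,193 191,171,133 150,134,104 114,106, 97 113,111,117
317 185,174,167 187,164,117 140,125,105 115,108, 96 118,108, 95
318 195,174,144 154,142,118 115,112,115 109,110,108 119,109, 89
319 193,168,127 113,111,116 108,114,119 110,115,116 115,108, 93
320 187,161,116  98,102,114 114,119,121 117,122,122 117,112, 99
321 183,157,110 103,106,110 119,124,124 122,126,125 123,116,101
322 178,152,114 115,111,103 123,125,121 125,125,118 124,116, 95
323 151,133,119 123,112, 91 128,123,108 126,120,103 119,110, 95
324 108,105,128 118,107, 90 125,115, 96 123,112, 95 101, 98,109
325  66, 80,129  93, 93,110 103,100,105 100, 97,110  70, 83,124
326  42, 69,130  61, 79,127  71, 83,125  65, 80,128  46, 72,133
327  34, 65,127  39, 69,131  42, 71,134  39, 70,134  35, 67,132
328  31, 64,125  32, 66,130  34, 67,133  32, 67,133  33, 66,130
329  31, 63,126  31, 65,130  34, 67,133  34, 67,133  32, 67,130
330  31, 63,125  33, 66,131  32, 66,132  31, 65,133  33, 66,131
331  30, 6
[... 2579 characters left out ...]
5 117,101, 82 144,120, 77 215,174, 82
340 130,109, 65 133,111, 61 133,111, 62 147,121, 65 184,154, 88
341 120,109, 83 126,111, 74 130,111, 69 134,115, 76 146,133,103
342 108,106, 95 115,109, 92 118,110, 89 117,110, 93 120,119,108
343 100,103, 99 105,106,100 106,107, 98 106,108,101 106,109,105
344 101,104,100 101,106,102 102,106,102 101,105,102 101,105,102
345 100,104,101 100,104,101 102,106,103 100,104,101 102,105,103
66 front bottom rim [342.4 339.8]
70 front bottom rim [342.6 338.7]
76 front bottom rim [342.7 337.1]
110 top front rim [343.7 327.7] top back rim [345.1 314.6]
114 top front rim [343.8 326.5] top back rim [345.2 313.5]
120 top front rim [344.  324.8] top back rim [345.4 311.7]
```

The barrel's edges in the side view match the original fully-home picture row for row, within about half a pixel. One last check on the toggles and bystanders, then I hand in.

```bash
python3 - <<'E'
from h import *
c=json.load(open("pics/side24.json"))
def red(n):
    h=cv2.cvtColor(load(n),cv2.COLOR_RGB2HSV);m=(((h[...,0]<10)|(h[...,0]>170))&(h[...,1]>130)&(h[...,2]>70)).astype(np.uint8)
    k,l,st,ce=cv2.connectedComponentsWithStats(m);return [ce[i].round(1).tolist() for i in range(1,k) if st[i,4]>5 and 355<ce[i][0]<380 and 175<ce[i][1]<200]
print(red("pics/side6.png"),red("pics/side24.png"))
a=load("pics/side6.png").astype(int);b=load("pics/side24.png").astype(int);d=np.abs(a-b).sum(2)
for n,(x0,x1,y0,y1) in dict(toggles=(345,390,168,210),bearing=(318,338,252,272),meter=(228,302,225,275),wrench=(185,258,305,340),cover=(285,355,435,480)).items(): print(n,d[y0:y1,x0:x1].mean().round(1),(d[y0:y1,x0:x1]>120).mean().round(3))
s=read_state();print(s["clock"],s["qd"].round(3)); finish_job()
E
```

```text
[[370.9, 186.3]] []
toggles 272.7 0.742
bearing 147.3 0.49
meter 4.0 0.0
wrench 4.6 0.0
cover 3.7 0.0
26.65 [-0.039  0.054 -0.055 -0.012 -0.016 -0.032 -0.019]
the job is handed in; nothing more can be done
```

```bash
python3 - <<'E'
from h import *
a=load("pics/scene21.png").astype(int)
for t in("scene2","scene24"):
    im=load(f"pics/{t}.png");h=cv2.cvtColor(im,cv2.COLOR_RGB2HSV);m=(((h[...,0]<10)|(h[...,0]>170))&(h[...,1]>130)&(h[...,2]>70)).astype(np.uint8)
    k,l,st,ce=cv2.connectedComponentsWithStats(m);print(t,[ce[i].round(1).tolist() for i in range(1,k) if st[i,4]>4 and 205<ce[i][0]<280 and 285<ce[i][1]<340])
cb=json.load(open("pics/scene24.json"));print("exp off tip",proj(cb,[501,-303,104.6]),"on tip",proj(cb,[523.5,-308.4,104.6]))
b=load("pics/scene24.png").astype(int);d=np.abs(load("pics/scene0.png").astype(int)-b).sum(2)
print("toggles",d[290:345,205:275].mean(),"bearing",d[262:280,304:324].mean())
E
```

```text
scene2 [[242.3, 313.3]]
scene24 [[238.4, 309.3]]
exp off tip [236.50630015 306.09641415] on tip [241.7862203  313.09738908]
toggles 16.877142857142857 bearing 11.505555555555556
```

The job is handed in at 26.7 s of the 72 s allowed: the drive is switched off and the bracket is back on its pin, turned over. `finish_job()` gives no verdict, so the results below rest on my own measurements.

- **Switch:** I pushed the red toggle to the front until it stalled at its stop at about 8 N. Its tip then measured (502, −303) mm, against about (501, −303) expected at "off". The last scene picture, taken just before hand-in, still shows it off and the toggle panel otherwise little changed.
- **Bracket:** I lifted it off the pin, stood it on its plate, gripped it from the other side, turned it over and lowered it back onto the pin. It touched down with the grip at z ≈ 86 mm, against 88 nominal. After release, the barrel edges in the side view matched the starting fully-home picture to about half a pixel. An earlier picture showed the plate standing high.
- **Bystanders:** The multimeter, wrench and rear cover are unchanged in the side view, and the bearing area is almost unchanged in the scene view. I did not check the rotor, brush holder or screwdriver at the end.

**Checks that failed or disagreed:**
- The final side-view check of the toggles and bearing did not work: it found no red toggle and large picture differences, probably because the arm was in front. I relied on the scene view instead, and ran that check only after hand-in.
- In that scene view the visible red patch sits about 4 px from the predicted "off" tip. It measured the exposed sleeve, not the tip itself.
- Before insertion, my position estimates for the bore differed by up to 3.5 mm. The pin's nose and small corrections took that up, with no more than about 5 N sideways.

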